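# Reset a disc sander's mitre gauge to square

## Task

The mitre gauge on the disc sander is set over at 45 degrees and is wanted square again. Flip the cam lever to free the fence and draw the fence back, so that its end will not run into the sanding disc as it comes round; pull the sprung index pin and swing the gauge to the middle one of its five index holes, with the pin dropped fully home there. Leave the fence's end about 5 mm short of the disc and locked by the cam lever laid fully down; touch the disc with nothing, and do not disturb the other things on the machine and the bench.

Things in the scene. Friction and masses are not known exactly. Their poses are not given: they have to be found in the camera images.
- gauge: Base of the mitre gauge: quadrant plate, top 12 mm above the sander's flat table; fixed fast in the table's slot. Origin: on the table's top (165 mm above the bench), on the vertical axis the head swivels about, 130 mm from the disc's face. z up; y square to the disc's face and towards it (robot's left); x along the slot, away from the robot, parallel to the disc.
- square_hole (a point): Top of the middle one of five index holes (the square setting), 9.6 mm wide, in the quadrant plate. In gauge's frame it is at x = -75, y = 0, z = 12 mm; the others lie on the same 75 mm circle at 22.5 and 45 degrees either side of -x. A pin of 8 mm drops in.
- head (a point): Origin of the HEAD FRAME: gauge's origin and axes turned about z by the value of joint swivel. Index arm, pin, bracket, cam lever and fence all turn with the head; the sizes given 'in the head frame' below are in it (z from the table's top).
- disc: Sanding disc, 300 mm across, upright at the left edge of the sander's table, its top 147 mm above the table; it does not turn. Behind it (+y) stand its housing (radius 160 mm) and motor; a lamp hangs over its far half, 235 mm and more above the table. Origin: centre of its face; y points into the disc. The fence can hit it.
- disc_face (a point): Point in the plane of the disc's face, 30 mm above the table; same axes as gauge, y square into the disc.
- swivel (a joint): Turn of the head, rad, counter-clockwise from above; 0 = fence square to the disc. Starts near -0.785 (the 45 degree hole nearest the disc). With the pin out it turns stiffly (0.12 N m) from -0.95 to 0.95; a pin in its hole holds it within about 0.01. Turn it by carrying the pulled knob round on its 75 mm circle.
- fence (a joint): Slide of the fence along its bracket, m, 0 to 0.14, growing towards the disc. Starts at 0.095 to 0.118, which would hit the disc if swung round to square. At square, 0.040 leaves a 5 mm gap. Free it slides with about 2 N; clamped it holds 25 N and more.
- fence_tip (a point): Centre of the fence's end face nearest the disc. The fence is an upright aluminium bar 18 mm thick and 360 mm long, from 2 to 66 mm above the table. In the head frame it runs along y, with x from 30 to 48 mm, and this end is at y = 85 mm + joint fence, z = 34 mm.
- fence_tail (a point): Middle of the top edge of the fence's other end, 66 mm above the table; y axis along the fence to the disc end. The bracket covers the fence's back (low x) side, in the head frame from y = -84 to 32 mm; beyond y = -90 mm the fence is bare on both sides and can be pinched from above across its 18 mm thickness.
- lever (a joint): Cam lever, rad. 0 = handle down, fence locked (starts within 0.04 of it). Grows as the handle is lifted up and over towards the fence, stop at 1.75; the fence is free above about 0.9. It stays where it is left. It takes about 0.1 to 0.3 N m; pressing the handle down locks it.
- cam_axis (a point): Point on the cam lever's axis, which is parallel to the fence: in the head frame at x = 16, y = -50, z = 56 mm. The cam sits in a fork (20 mm along x, 32 mm along y) that rises to 68 mm above the table.
- lever_tip (a point): Middle of the rounded end of the cam lever's dark steel handle, 56 mm from its axis. At lever 0 the handle points along the head's -x, 17 degrees above level; joint lever raises it further. The handle is 14 mm wide (along the fence) and 9 to 15 mm thick; it can be pinched from above across its width in every position.
- plunger (a joint): Lift of the sprung index pin, m, 0 to 0.014; 0 = fully home in a hole. Its point clears the plate above 0.008. The spring presses it down with 6 N when home, 10 N fully pulled; let go between holes it rests on the plate at about 0.008.
- knob (a point): Middle of the index pin's black knob, an upright cylinder 24 mm across and 26 mm high, 60 mm above the table when home; head frame x = -75, y = 0 mm. Under it is the pin's barrel, 21 mm across, up to 40 mm above the table. The knob spins freely on the pin.
- offcut: Bystander, to be left alone: steel flat offcut 70 x 25 x 10 mm lying on the sander's table, beyond the fence. Origin: centre of its underside.
- cleaning_stick: Bystander, to be left alone: tan abrasive-cleaning block 40 x 100 x 38 mm lying on the sander's table on the robot's side, near the disc. Origin: centre of its underside.
- tin: Bystander, to be left alone: open steel tin, 64 mm across and 62 mm high, standing on the sander's table on the robot's side. Origin: centre of its underside.
- point_chisel: Bystander, to be left alone: bull-point chisel, 295 mm long, 20 mm thick, lying on the bench. Origin: centre of its underside.
- masonry_bit: Bystander, to be left alone: masonry drill bit, 260 mm long, 16 mm thick, lying on the bench. Origin: centre of its underside.
- angle_grinder: Bystander, to be left alone: battery angle grinder about 300 mm long and 76 mm high, lying on the bench to the right. Origin: centre of its underside.
- hammer: Bystander, to be left alone: hammer 280 mm long lying on the bench, on the robot's side of the sander. Origin: centre of its underside.

How it is judged:
By the outcome, as a careful person would: the job done as asked, in the order asked, and still so for the second after the job is handed in, with the robot touching nothing.
It also fails if it takes over 69 s, if anything falls off the work surface, if the arm or the gripper's body presses on something with over 40 N, if the wrist force passes 120 N, or if a joint passes its speed limit or range.

## Robot

A 6-joint arm with a two-finger parallel gripper is mounted at the origin on the work surface. World frame = base frame: x ahead of the robot, y to its left, z up, the work surface at z = 0. Lengths are in m, angles in rad, forces in N, time in s.
With the tool pointing down it reaches from about 0.4 to 0.925 m from the base axis. Payload 12.5 kg.
Tool frame: the origin (TCP) lies midway between the tips of the shut fingers; the grasp point (between the pads) lies 19 mm behind it; z points along the fingers, y is the direction in which the jaws open and shut (so a half turn about z gives the same grasp; the last joint's range is limited). The gripper opens to 95 mm and grips with 3 to 60 N. Pads are 20 mm wide; open, the fingers measure 119 mm over their backs; the gripper's body (75 mm by 180 mm) begins 59 mm behind the grasp point.
Start: joints at [-1.208, 0.491, 1.559, -0, 1.092, -0.106], TCP at [0.282, -0.558, 0.18] pointing down, gripper open.
Joint ranges: [-3.1, 3.1], [-0.84, 2.19], [0.05, 2.79], [-1.13, 4.28], [0.06, 2.93], [-2.69, 2.69]. Speed limits (rad/s): [2.22, 2.22, 2.79, 3.14, 3.14, 3.14].

## Interface

Orientations are given as a 3x3 rotation matrix whose columns are the frame's x, y, z axes.
In Python, from rig import manip, vision gives the robot as it stands. The module is installed in compiled form; this text tells all that it offers.
- The arm moves only by the shell command python3 -m pendant 'ROWS'. ROWS is JSON, a list of rows, each a list of 3 entries, a list of its own where there are three numbers: the finger opening in mm, from 0 to 95.1, then the shift along the tool's x, y, z in units of 30 mm (1.0 is 30 mm), then the turn about the tool's z in degrees. A call has 1 to 5 rows; each row shifts and turns the commanded pose from where the row before left it, along the tool's axes as they then stand; what a row does not reach is not made up. A row lasts 1/12 s, in which the tool goes at most 41.7 mm and 7.16 degrees, less where a joint would pass 70% of its speed; a pose out of reach is approached as far as the arm can. A call is refused whole if a number of a shift passes 1 or a number of a turn 7.16, either way. A call with a gripper value outside its range is refused whole. The fingers move at their own pace and stop on an object; the grip force is fixed at half the most. Time passes only in rows, so rows that do not move let the fingers close. It gives the time, the measured TCP pose, the force and the opening at its end, in the units of the state.
- manip.read_state(): the state, without advancing time (a new reading comes with each control period).
- vision.snapshot(name): name is "scene" or "top" or "wrist"; returns the picture (480x640x3 uint8, red, green, blue); there is no depth.
- vision.calibration(name): a dict with "mtx" (3x3 intrinsics, pixels), "origin" and "attitude" of the camera in the world. Camera axes: x right, y down, z forward; pixel columns grow to the right and rows downward; lengths in m; the calibration is good to about 2 mm. A picture is of the moment at which its call begins: read the wrist's pose just before it. calibration takes no time and is no camera call; for the wrist camera it gives the pose at the moment of the call.
- manip.sign_off(): hands the job in, once; it reports no verdict.
The state is a dict: "time": time; "q": joint angles; "qd": joint speeds; "joint_efforts": joint torques, N m; "eef_pos": TCP position; "tcp_rot": TCP orientation; "force": force on the tool from outside, world axes, zero at the start; "torque": the same for the moment, N m; "finger_gap": finger opening in m.
Only numpy, scipy, OpenCV 4.12 (cv2) and the standard library are available. Lean on these libraries where they do the work, as an engineer would, in place of code of your own. Each camera call takes 0.05 s, during which the arm holds its last target.

## Working session

There is one attempt and no reset: what is moved stays moved. The work goes in short steps, Python scripts to look and compute and a shell command to move; the robot and the scene stay as the last step left them, time stands still between calls to the robot, and variables do not carry over. Pictures are saved under pics/ and viewed, and the job is handed in when it is done.

```bash
mkdir -p pics
cat > h.py <<'E'
import numpy as np, cv2
from rig import manip, vision
def snap(n,f):
    im=vision.snapshot(n); cv2.imwrite('pics/'+f,cv2.cvtColor(im,cv2.COLOR_RGB2BGR)); return im
E
python3 - <<'E'
from h import *
s=manip.read_state(); print({k:np.round(v,4).tolist() for k,v in s.items()})
for n in('scene','top'):
    snap(n,n+'0.png'); c=vision.calibration(n); print(n,{k:np.round(v,4).tolist() for k,v in c.items()})
E
```

```text
{'time': 0.0, 'q': [-1.2076, 0.4916, 1.5594, 0.0, 1.0917, -0.1056], 'qd': [-0.0012, 0.0003, 0.0014, 0.001, 0.0018, 0.0005], 'joint_efforts': [-0.0013, -61.264, -25.8187, 0.0693, 0.0482, -0.0001], 'eef_pos': [0.2823, -0.5573, 0.1791], 'tcp_rot': [[0.8921, 0.4518, -0.0004], [0.4518, -0.8921, 0.001], [0.0001, -0.001, -1.0]], 'force': [-0.0882, 0.3028, -0.2393], 'torque': [0.0045, -0.0479, -0.0042], 'finger_gap': 0.095}
scene {'mtx': [[574.8041, 0.0, 316.7391], [0.0, 574.8041, 232.3364], [0.0, 0.0, 1.0]], 'origin': [1.0678, -0.4048, 1.2833], 'attitude': [[0.4673, 0.7847, -0.4072], [0.8841, -0.4162, 0.2125], [-0.0027, -0.4593, -0.8883]]}
top {'mtx': [[522.7686, 0.0, 325.9449], [0.0, 522.7686, 237.3162], [0.0, 0.0, 1.0]], 'origin': [0.4222, -0.1289, 1.0723], 'attitude': [[-0.0207, -0.9879, 0.1536], [-0.9993, 0.0154, -0.0353], [0.0325, -0.1542, -0.9875]]}
```

View pics/scene0.png

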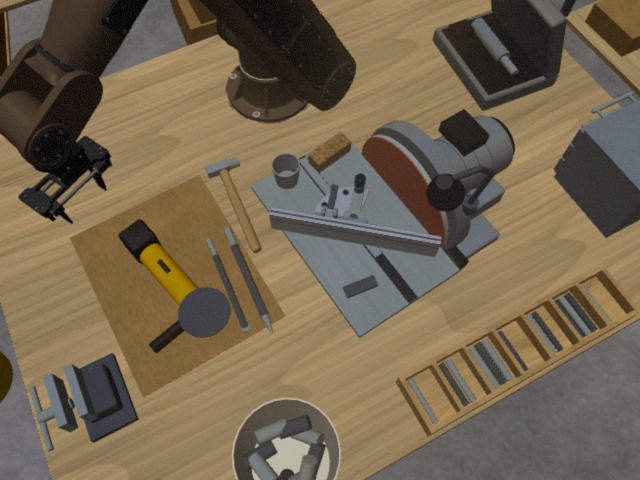

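View pics/top0.png

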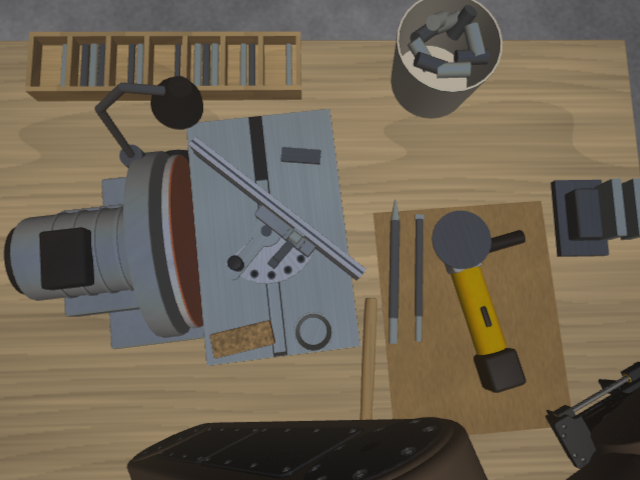

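Run:
```python
from h import *
a=cv2.imread('pics/top0.png')[110:370,180:370]; cv2.imwrite('pics/c1.png',cv2.resize(a,None,fx=3,fy=2.3,interpolation=3)[:598])
a=cv2.resize(cv2.imread('pics/top0.png')[190:290,210:330],None,fx=6,fy=6,interpolation=2); cv2.imwrite('pics/c2.png',a)
a=cv2.resize(cv2.imread('pics/scene0.png')[140:260,260:450],None,fx=4,fy=4,interpolation=2); cv2.imwrite('pics/c3.png',a)
```

```text
(no output)
```

View pics/c2.png

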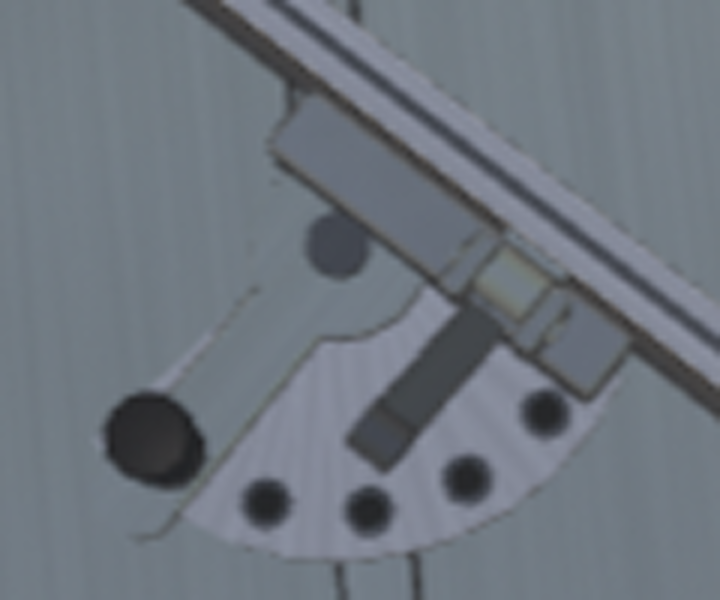

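View pics/c3.png

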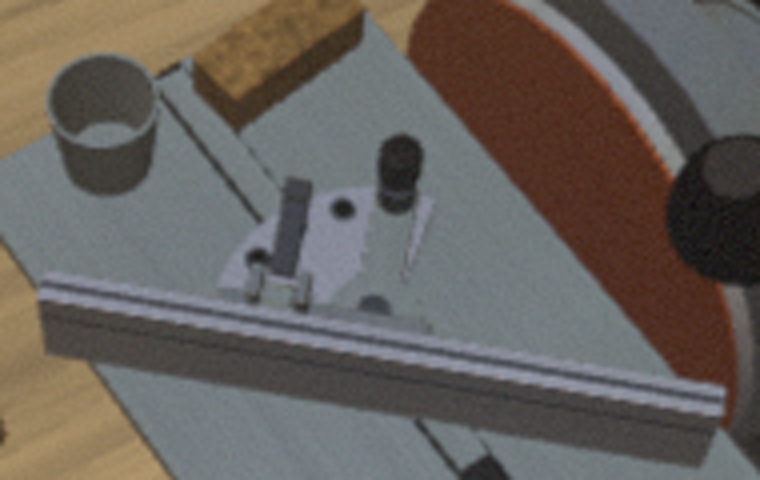

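View pics/c1.png

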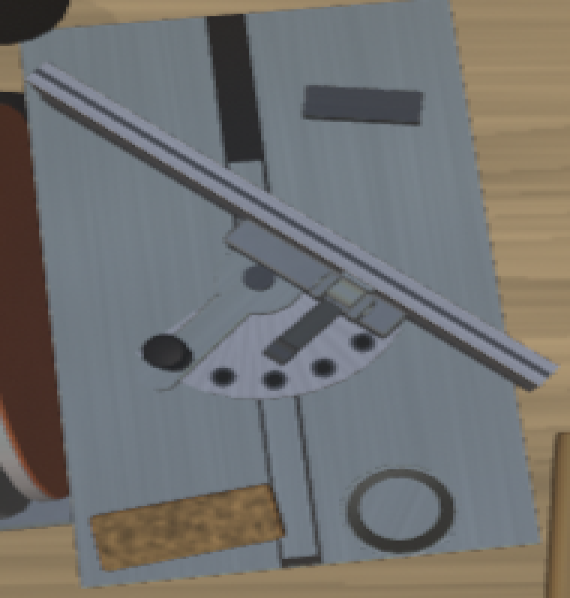

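```bash
cat >> h.py <<'E'
def proj(n,P,cal=None):
    c=cal or vision.calibration(n); p=(np.asarray(P)-c['origin'])@c['attitude']; q=p@np.array(c['mtx']).T
    return q[...,:2]/q[...,2:]
def Rz(a): return np.array([[np.cos(a),-np.sin(a),0],[np.sin(a),np.cos(a),0],[0,0,1]])
def head(g,sw,p): # g=(x,y,yaw)
    return np.array([g[0],g[1],.165])+np.asarray(p)@Rz(g[2]+sw).T
def base(p,n,name,f=None):
    pass
E
python3 - <<'E'
from h import *
from scipy.optimize import least_squares
T=lambda x,y:(x/6+210,y/6+190)
C=lambda x,y:(x/3+180,y/2.3+110)
S=lambda x,y:(x/4+260,y/4+140)
def hole(a): a=np.radians(a); return [-.075*np.cos(a),-.075*np.sin(a),.012]
def obs(sw,f):
    g=lambda p:(0,p); h=lambda p:(1,p)
    return [('top',0,hole(-22.5),T(267,502)),('top',0,hole(0),T(370,510)),('top',0,hole(22.5),T(468,480)),('top',0,hole(45),T(546,412)),
    ('top',1,[-.075,0,.073],T(150,432)),
    ('top',1,[.039,.085+f,.066],C(36,72)),('top',1,[.039,-.275+f,.066],C(543,380)),
    ('scene',0,hole(-22.5),S(343,208)),('scene',0,hole(22.5),S(257,258)),('scene',1,[-.075,0,.073],S(402,150)),
    ('scene',1,[.039,.085+f,.066],S(723,402)),('scene',1,[.039,-.275+f,.066],S(41,284))]
cal={n:vision.calibration(n) for n in('top','scene')}
def res(x,show=False):
    r=[]
    for n,h,p,px in obs(x[3],x[4]):
        P=head(x[:3],x[3]*h,p); r+=list(proj(n,P,cal[n])-px)
    return np.array(r)
s=least_squares(res,[.55,0,0,-.785,.1],loss='soft_l1',x_scale=[.1,.1,.1,.1,.1])
print(s.x.round(4)); print(res(s.x).reshape(-1,2).round(2))
g=s.x[:3];f=s.x[4];sw=s.x[3]
for nm,p in(('knob',[-.075,0,.06]),('tail',[.039,-.275+f,.066]),('cam',[.016,-.05,.056]),('levertip',[.016-.056*np.cos(.297),-.05,.056+.056*np.sin(.297)])):print(nm,head(g,sw,p).round(4))
E
```

```text
[ 0.572  -0.0581  0.1081 -0.7983  0.1022]
[[-0.25  0.28]
 [-0.29  0.15]
 [-0.31 -0.26]
 [-0.35 -0.04]
 [-1.49  0.14]
 [-0.43 -1.8 ]
 [ 1.16 -1.16]
 [-1.07  0.07]
 [-0.65 -0.02]
 [-0.65 -0.21]
 [-0.21  0.3 ]
 [-0.8  -1.01]]
knob [ 0.5142 -0.0104  0.225 ]
tail [ 0.492  -0.2162  0.231 ]
cam [ 0.5525 -0.1069  0.221 ]
levertip [ 0.5112 -0.0728  0.2374]
```

```bash
cat >> h.py <<'E'
G=(.572,-.0581,.1081)
def plan(tgt,phideg,s=None):
    s=s or manip.read_state(); R=np.array(s['tcp_rot']); p=np.array(s['eef_pos'])
    phi=np.degrees(np.arctan2(R[1,1],R[0,1])); th=(phi-phideg+180)%360-180
    d=R.T@(np.array(tgt)-p)/.03
    print('t',round(s['time'],2),'pos',p.round(4),'phi',round(phi,1),'F',np.round(s['force'],1),'gap',round(s['finger_gap'],4)); print('shift units',d.round(2),'turn',round(th,1))
E
python3 -m pendant '[[95,[0,0,-1],-7.1],[95,[0,0,-1],-7.1],[95,[0,0,-1],-7.1],[95,[0,0,-1],-7.1],[80,[0,0,-1],-7.1]]'
python3 -m pendant '[[60,[0,0,0],-7.1],[60,[0,0,0],-7.1],[60,[0,0,0],-7.1],[60,[0,0,0],-7.1],[60,[0,0,0],-7.1]]'
python3 -m pendant '[[60,[0,0,0],-7.1],[60,[0,0,0],-7.1],[60,[0,0,0],-7.1],[60,[0,0,0],-7.1],[60,[0,0,0],-7.1]]'
python3 - <<'E'
from h import *
t=head(G,-.785,[-.028,-.05,0]); t[2]=.33; plan(t,50.5)
E
```

```text
time: 0.52
eef_pos: [0.2823, -0.5573, 0.3309]
tcp_rot: [[0.458, 0.889, -0.0], [0.889, -0.458, 0.0], [0.0, -0.0, -1.0]]
force: [-0.5, 0.1, -0.0]
finger_gap: 0.092
time: 0.93
eef_pos: [0.2824, -0.5574, 0.3293]
tcp_rot: [[-0.143, 0.99, -0.0], [0.99, 0.143, 0.001], [0.001, -0.0, -1.0]]
force: [-0.6, 0.5, 1.0]
finger_gap: 0.0622
time: 1.35
eef_pos: [0.2823, -0.5575, 0.3293]
tcp_rot: [[-0.691, 0.723, -0.0], [0.723, 0.691, 0.001], [0.001, 0.0, -1.0]]
force: [-0.5, -0.4, 0.2]
finger_gap: 0.0604
t 1.35 pos [ 0.2823 -0.5575  0.3293] phi 43.7 F [-0.5 -0.4  0.2] gap 0.0604
shift units [ 6.07 16.71 -0.02] turn -6.8
```

```bash
python3 -m pendant '[[50,[0.36,0.98,0],0],[50,[0.36,0.98,0],0],[50,[0.36,0.98,0],0],[50,[0.36,0.98,0],0],[50,[0.36,0.98,0],0]]'
python3 -m pendant '[[50,[0.36,0.98,0],0],[50,[0.36,0.98,0],0],[50,[0.36,0.98,0],0],[50,[0.36,0.98,0],0],[50,[0.36,0.98,0],0]]'
python3 -m pendant '[[50,[0.36,0.98,0],0],[50,[0.36,0.98,0],0],[50,[0.36,0.98,0],0],[50,[0.1,0.2,0],-6.8],[50,[0,0,0],0]]'
python3 - <<'E'
from h import *
t=head(G,-.785,[-.028,-.05,0]); t[2]=.33; plan(t,50.5)
c=vision.calibration('wrist');print({k:np.round(v,3).tolist() for k,v in c.items()})
im=snap('wrist','w1.png')
E
```

```text
time: 1.77
eef_pos: [0.3525, -0.4159, 0.3293]
tcp_rot: [[-0.686, 0.727, -0.0], [0.727, 0.686, 0.0], [0.001, 0.0, -1.0]]
force: [0.2, 0.1, -0.1]
finger_gap: 0.0503
time: 2.18
eef_pos: [0.4223, -0.2756, 0.3295]
tcp_rot: [[-0.686, 0.727, -0.0], [0.727, 0.686, 0.0], [0.0, -0.0, -1.0]]
force: [0.3, 0.7, -0.3]
finger_gap: 0.0499
time: 2.6
eef_pos: [0.4667, -0.185, 0.3295]
tcp_rot: [[-0.773, 0.634, -0.0], [0.634, 0.773, 0.0], [0.0, 0.0, -1.0]]
force: [-0.8, -0.6, 0.2]
finger_gap: 0.0501
t 2.6 pos [ 0.4667 -0.185   0.3295] phi 50.6 F [-0.8 -0.6  0.2] gap 0.0501
shift units [ 0.89  3.82 -0.02] turn 0.1
{'mtx': [[358.147, 0.0, 324.918], [0.0, 358.147, 245.718], [0.0, 0.0, 1.0]], 'origin': [0.407, -0.136, 0.535], 'attitude': [[0.633, 0.744, 0.212], [0.774, -0.609, -0.175], [-0.002, 0.275, -0.962]]}
```

View pics/w1.png

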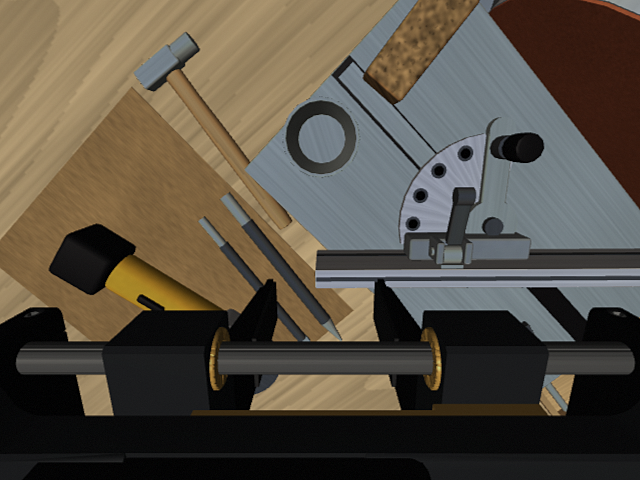

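Run:
```python
from h import *
def hole(a): a=np.radians(a); return [-.075*np.cos(a),-.075*np.sin(a),.012]
for g in(G,):
  print(proj('wrist',head(g,0,[hole(-22.5),hole(0),hole(22.5),hole(45)])).round(1).tolist())
  for f in (.102,): print(proj('wrist',head(g,-.79,[[-.075,0,.073],[.039,-.275+f,.066],[.016-.056*np.cos(.297),-.05,.056+.056*np.sin(.297)]])).round(1).tolist())
a=cv2.resize(cv2.imread('pics/w1.png')[110:290,300:560],None,fx=3,fy=3,interpolation=2); cv2.imwrite('pics/c4.png',a)
```

```text
[[466.5, 152.3], [440.1, 169.9], [422.0, 195.0], [414.7, 223.2]]
[[532.6, 146.2], [318.3, 278.9], [465.0, 193.8]]
```

View pics/c4.png

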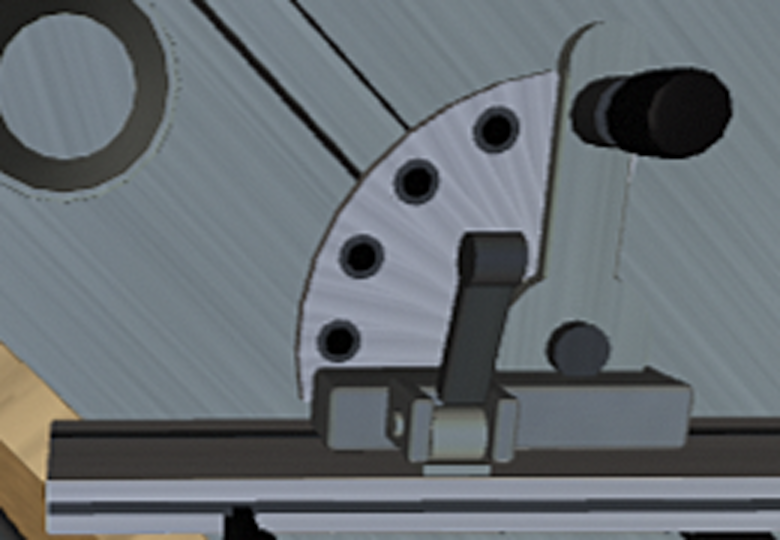

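```bash
sed -i 's/^G=.*/G=(.572,-.0591,.1081)/' h.py
python3 -m pendant '[[50,[0.22,0.95,0],0],[50,[0.22,0.95,0],0],[50,[0.22,0.95,0],0],[50,[0.22,0.95,0.5],0],[50,[0,0,1],0]]'
python3 -m pendant '[[45,[0,0,0],0]]'
python3 - <<'E'
from h import *
t=head(G,-.79,[-.028,-.05,0]); t[2]=.2155; plan(t,50.5)
im=snap('wrist','w2.png')
E
```

```text
time: 3.07
eef_pos: [0.5214, -0.0806, 0.2864]
tcp_rot: [[-0.766, 0.642, 0.006], [0.642, 0.766, -0.001], [-0.005, 0.003, -1.0]]
force: [1.7, -0.8, -0.4]
finger_gap: 0.0501
time: 3.15
eef_pos: [0.5174, -0.0818, 0.2803]
tcp_rot: [[-0.767, 0.642, -0.007], [0.642, 0.767, 0.002], [0.006, -0.003, -1.0]]
force: [-0.9, 0.3, -0.1]
finger_gap: 0.0475
t 3.15 pos [ 0.5174 -0.0818  0.2803] phi 50.0 F [-0.9  0.3 -0.1] gap 0.0475
shift units [-0.01  0.08  2.16] turn -0.5
```

View pics/w2.png

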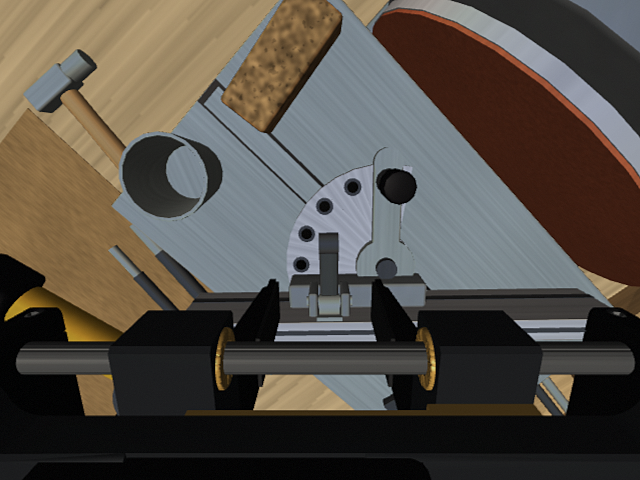

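```bash
python3 -m pendant '[[40,[0,0.05,0.8],-0.5],[40,[0,0,0.8],0],[35,[0,0,0.56],0],[20,[0,0,0],0],[8,[0,0,0],0]]'
python3 -m pendant '[[5,[0,0,0],0],[5,[0,0,0],0]]'
python3 - <<'E'
from h import *
t=head(G,-.79,[-.028,-.05,0]); t[2]=.2155; plan(t,50.5)
im=snap('wrist','w3.png')
E
```

```text
time: 3.62
eef_pos: [0.52, -0.0825, 0.2209]
tcp_rot: [[-0.772, 0.636, 0.0], [0.636, 0.772, -0.0], [-0.0, -0.0, -1.0]]
force: [0.5, 0.7, 0.6]
finger_gap: 0.0272
time: 3.78
eef_pos: [0.5205, -0.0819, 0.2216]
tcp_rot: [[-0.773, 0.635, 0.002], [0.635, 0.773, -0.001], [-0.002, 0.001, -1.0]]
force: [0.2, -0.3, 0.2]
finger_gap: 0.0134
t 3.78 pos [ 0.5205 -0.0819  0.2216] phi 50.6 F [ 0.2 -0.3  0.2] gap 0.0134
shift units [0.08 0.   0.2 ] turn 0.1
```

View pics/w3.png

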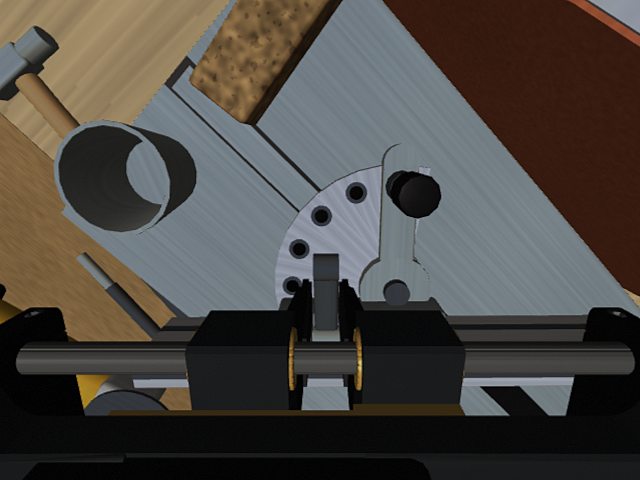

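```bash
python3 -m pendant '[[5,[-0.10,0,-0.17],0],[5,[-0.12,0,-0.17],0],[5,[-0.14,0,-0.14],0],[5,[-0.15,0,-0.13],0],[5,[-0.17,0,-0.1],0]]'
python3 -m pendant '[[5,[-0.19,0,-0.08],0],[5,[-0.19,0,-0.06],0],[5,[-0.2,0,-0.03],0],[5,[-0.2,0,0],0],[5,[-0.2,0,0.02],0]]'
python3 -m pendant '[[5,[0,0,0],0]]'
python3 - <<'E'
from h import *
plan(head(G,-.79,[.024,-.05,.082]),50.5)
im=snap('wrist','w4.png')
E
```

```text
time: 4.25
eef_pos: [0.5363, -0.0945, 0.2419]
tcp_rot: [[-0.773, 0.634, 0.001], [0.634, 0.773, -0.0], [-0.001, 0.0, -1.0]]
force: [-0.3, 0.8, 0.1]
finger_gap: 0.0049
time: 4.67
eef_pos: [0.5589, -0.1132, 0.2455]
tcp_rot: [[-0.773, 0.634, -0.0], [0.634, 0.773, -0.0], [0.0, -0.0, -1.0]]
force: [0.7, -0.1, 0.4]
finger_gap: 0.0054
time: 4.75
eef_pos: [0.5591, -0.1135, 0.2451]
tcp_rot: [[-0.773, 0.634, -0.0], [0.634, 0.773, -0.0], [0.0, -0.0, -1.0]]
force: [0.2, 0.6, 0.4]
finger_gap: 0.0048
t 4.75 pos [ 0.5591 -0.1135  0.2451] phi 50.6 F [0.2 0.6 0.4] gap 0.0048
shift units [ 0.01  0.01 -0.06] turn 0.1
```

View pics/w4.png

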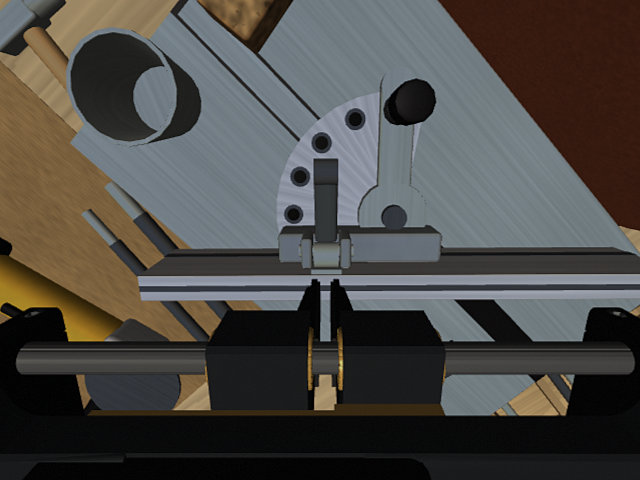

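```bash
python3 -m pendant '[[45,[0.5,0,-0.7],0],[45,[0.6,0,-0.7],0],[45,[0.6,0,0],0],[45,[0,0,0],0],[45,[0,0,0],0]]'
python3 - <<'E'
from h import *
t=head(G,-.79,[-.029,-.05,0.05]); plan(t,50.5)
im=snap('wrist','w5.png')
a=cv2.resize(im[100:320,220:460,::-1],None,fx=3,fy=2.7,interpolation=2); cv2.imwrite('pics/w5c.png',a)
E
```

```text
time: 5.22
eef_pos: [0.5187, -0.08, 0.288]
tcp_rot: [[-0.774, 0.633, 0.001], [0.633, 0.774, -0.0], [-0.001, 0.0, -1.0]]
force: [0.3, 0.5, -0.2]
finger_gap: 0.033
t 5.22 pos [ 0.5187 -0.08    0.288 ] phi 50.7 F [ 0.3  0.5 -0.2] gap 0.033
shift units [ 0.03 -0.01  2.43] turn 0.2
```

View pics/w5c.png

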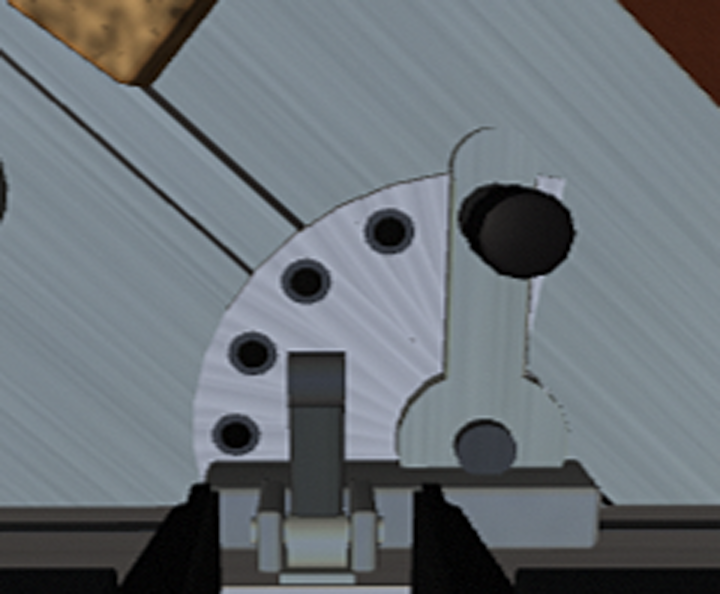

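```bash
python3 -m pendant '[[34,[0.03,0,0.8],0],[34,[0,0,0.8],0],[30,[0,0,0.83],0],[0,[0,0,0],0],[0,[0,0,0],0]]'
python3 -m pendant '[[0,[0,0,0],0],[0,[0,0,0],0],[0,[0,0,0],0],[0,[0,0,0],0]]'
python3 - <<'E'
from h import *
t=head(G,-.79,[-.029,-.05,0.05]); plan(t,50.5)
E
```

```text
time: 5.68
eef_pos: [0.5183, -0.0801, 0.214]
tcp_rot: [[-0.773, 0.634, -0.003], [0.634, 0.773, 0.001], [0.002, -0.001, -1.0]]
force: [0.1, -0.6, 0.7]
finger_gap: 0.0217
time: 6.02
eef_pos: [0.5186, -0.0799, 0.2156]
tcp_rot: [[-0.773, 0.634, 0.001], [0.634, 0.773, -0.001], [-0.001, 0.001, -1.0]]
force: [-0.1, 0.1, 0.9]
finger_gap: 0.0011
t 6.02 pos [ 0.5186 -0.0799  0.2156] phi 50.7 F [-0.1  0.1  0.9] gap 0.0011
shift units [ 0.02 -0.01  0.02] turn 0.2
```

Run:
```python
from h import *
im=snap('wrist','w6.png')
a=cv2.resize(im[160:380,220:460,::-1],None,fx=3,fy=2.7,interpolation=2); cv2.imwrite('pics/w6c.png',a)
im=snap('scene','s6.png')
a=cv2.resize(im[100:260,240:450,::-1],None,fx=3.7,fy=3.7,interpolation=2); cv2.imwrite('pics/s6c.png',a)
```

```text
(no output)
```

View pics/w6c.png

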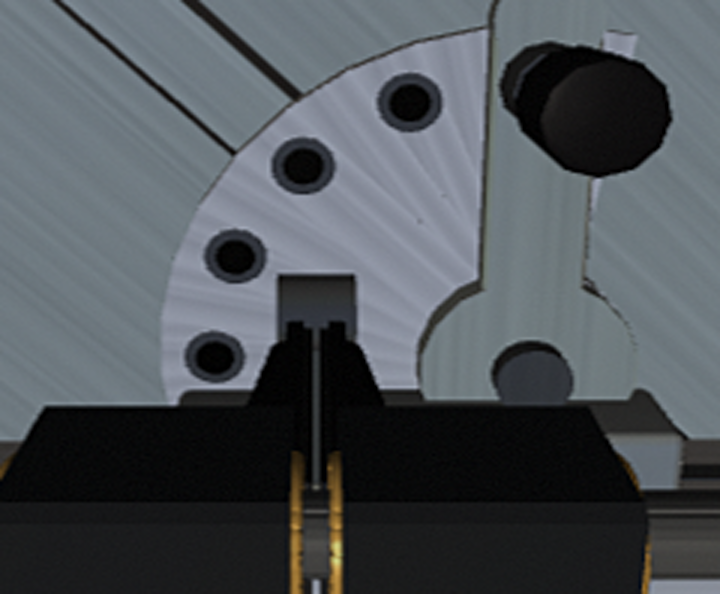

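View pics/s6c.png

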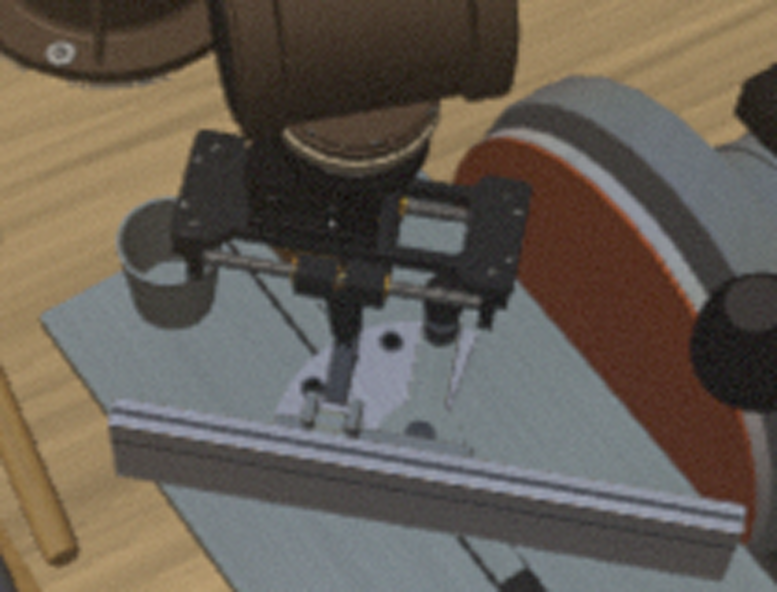

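Run:
```python
from h import *
s=manip.read_state();p=s['eef_pos'];c=vision.calibration('wrist');print(p,c['origin'],proj('wrist',p),proj('scene',p))
print(proj('wrist',head(G,-.79,[[.016-.056*np.cos(.297),-.05,.056+.056*np.sin(.297)],[-.075,0,.073]])),proj('scene',head(G,-.79,[.016-.056*np.cos(.297),-.05,.056+.056*np.sin(.297)])))
a=np.radians([-22.5,0,22.5,45]); print(proj('wrist',head(G,0,np.c_[-.075*np.cos(a),-.075*np.sin(a),a*0+.012])))
```

```text
[ 0.51844339 -0.07988106  0.21527015] [ 0.45811292 -0.0307152   0.42051343] [325.52007663 275.48403741] [332.2199449  197.23077225]
[[325.28362869 274.31508061]
 [422.40521974 205.99919943]] [333.16324986 188.30815835]
[[355.92888392 199.4825957 ]
 [320.52520222 223.07644684]
 [298.13135457 256.61030348]
 [291.48824749 293.82816935]]
```

```bash
cat >> h.py <<'E'
def tri(obs): # list of (cal,px)
    A=[];b=[]
    for c,px in obs:
        K=np.array(c['mtx']);R=np.array(c['attitude']);o=np.array(c['origin'])
        d=R@np.linalg.inv(K)@np.array([px[0],px[1],1]);d/=np.linalg.norm(d);M=np.eye(3)-np.outer(d,d);A.append(M);b.append(M@o)
    X=np.linalg.solve(sum(A),sum(b)); 
    return X,[ (proj('',X,c)-px).round(1).tolist() for c,px in obs]
E
python3 - <<'E'
from h import *
s=manip.read_state();R=np.array(s['tcp_rot']);p=np.array(s['eef_pos']);c=vision.calibration('wrist')
off=R.T@(np.array(c['origin'])-p); Ra=R.T@np.array(c['attitude'])
def cal(p,R): R=np.array(R).T; return dict(mtx=c['mtx'],origin=np.array(p)+R@off,attitude=R@Ra)
def Rr(x): return [x, [x[1],-x[0],0],[0,0,-1]]
c1=cal([.4667,-.185,.3295],Rr([-.773,.634,0])); print(c1['origin'])
c5=cal([.5187,-.08,.288],Rr([-.774,.633,0]))
T,S=vision.calibration('top'),vision.calibration('scene')
for nm,o in (('end',[(c1,(464,187.5)),(c5,(325.3,230.4)),(c,(325.3,262)),(T,(270.8,265.8)),(S,(334.5,185))]),('end wristonly',[(c1,(464,187.5)),(c5,(325.3,230.4)),(c,(325.3,262))]),('hole0',[(c1,(439,170.5)),(c5,(305/3+220,280/2.7+100)),(c,(321,221)),(T,(271.7,275))])):
    X,r=tri(o); print(nm,X.round(4),r, 'head',((X-[G[0],G[1],.165])@Rz(G[2]-.79)).round(4))
E
```

```text
[ 0.40658614 -0.13589296  0.53481335]
end [ 0.5061 -0.0694  0.2387] [[0.8, 0.0], [0.6, -0.0], [0.8, 0.7], [-0.2, 0.7], [-0.5, 0.2]] head [-0.0446 -0.0495  0.0737]
end wristonly [ 0.5059 -0.0698  0.2377] [[-0.1, -0.0], [0.0, -0.2], [0.1, 0.3]] head [-0.0446 -0.0499  0.0727]
hole0 [ 0.497  -0.0663  0.176 ] [[-0.4, 0.2], [0.4, 0.4], [0.2, 0.5], [-0.2, 0.5]] head [-0.0537 -0.0528  0.011 ]
```

Run:
```python
from h import *
p=np.array(manip.read_state()['eef_pos'])
for dz in (0,.01,.019,.025,.03,.04,.06): print(dz,proj('wrist',p+[0,0,dz]).round(1),proj('scene',p+[0,0,dz]).round(1))
a=cv2.resize(cv2.imread('pics/w6.png')[240:330,280:370],None,fx=6.5,fy=6.5,interpolation=2); cv2.imwrite('pics/w6d.png',a)
a=cv2.resize(cv2.imread('pics/s6.png')[160:220,300:370],None,fx=9,fy=9,interpolation=2); cv2.imwrite('pics/s6d.png',a)
```

```text
0 [325.5 275.5] [332.2 197.2]
0.01 [325.5 281.6] [332.3 194.8]
0.019 [325.5 287.6] [332.4 192.7]
0.025 [325.5 291.8] [332.5 191.2]
0.03 [325.5 295.6] [332.5 189.9]
0.04 [325.5 303.8] [332.6 187.4]
0.06 [325.6 322.9] [332.8 182.3]
```

View pics/w6d.png

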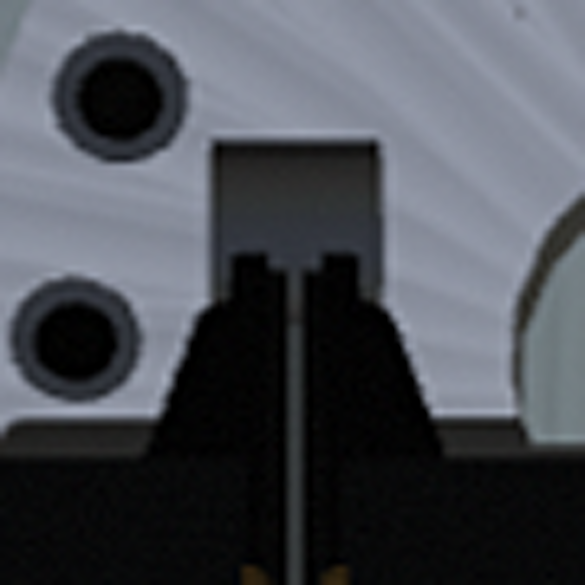

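View pics/s6d.png

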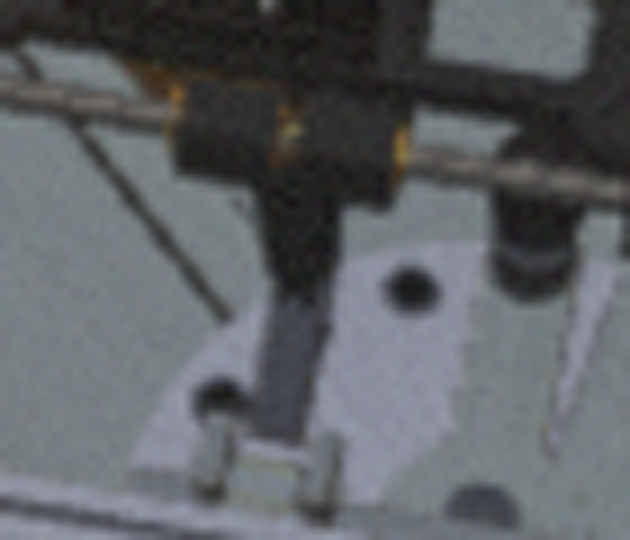

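```bash
python3 - <<'E'
from h import *
s=manip.read_state();p=np.array(s['eef_pos']);x=np.array(s['tcp_rot'])[:,0]
for a in(.005,.01,.013):
  for h in (0,.01,.02,.025,.03,.035,.04): print(a,h,proj('wrist',p+[0,0,h]+a*x).round(1),proj('scene',p+[0,0,h]-a*x).round(1))
E
sed -n 1,5p h.py
python3 - <<'E'
from rig import manip
s=manip.read_state();print(s['q'],s['joint_efforts'],s['torque'])
E
```

```text
0.005 0 [325.5 267.8] [331.8 199.2]
0.005 0.01 [325.5 273.5] [331.9 196.8]
0.005 0.02 [325.5 279.9] [332.  194.4]
0.005 0.025 [325.6 283.3] [332.  193.2]
0.005 0.03 [325.6 286.8] [332.1 191.9]
0.005 0.035 [325.6 290.6] [332.1 190.7]
0.005 0.04 [325.6 294.6] [332.2 189.4]
0.01 0 [325.6 259.9] [331.4 201.1]
0.01 0.01 [325.6 265.4] [331.4 198.8]
0.01 0.02 [325.6 271.4] [331.5 196.4]
0.01 0.025 [325.6 274.6] [331.6 195.1]
0.01 0.03 [325.6 277.9] [331.6 193.9]
0.01 0.035 [325.6 281.5] [331.7 192.7]
0.01 0.04 [325.6 285.3] [331.7 191.4]
0.013 0 [325.6 255.2] [331.1 202.3]
0.013 0.01 [325.6 260.4] [331.2 200. ]
0.013 0.02 [325.6 266.2] [331.3 197.6]
0.013 0.025 [325.6 269.3] [331.3 196.3]
0.013 0.03 [325.6 272.5] [331.4 195.1]
0.013 0.035 [325.6 276. ] [331.4 193.9]
0.013 0.04 [325.6 279.6] [331.5 192.6]
import numpy as np, cv2
from rig import manip, vision
def snap(n,f):
    im=vision.snapshot(n); cv2.imwrite('pics/'+f,cv2.cvtColor(im,cv2.COLOR_RGB2BGR)); return im
def proj(n,P,cal=None):
[-2.78797300e-01  3.10103974e-01  1.75630812e+00 -7.86385298e-05
  1.07422937e+00 -1.16298283e+00] [-1.71036925e-02 -4.84809422e+01 -2.55985343e+01 -7.82481220e-04
  9.39114019e-02 -3.55972415e-04] [ 0.06506722 -0.13101313 -0.02527714]
```

```bash
python3 -m pendant '[[36,[0,0,0],0],[36,[0,0,0],0],[36,[0,0,0],0],[36,[0,0,0],0],[36,[0,0,0.1],0]]'
python3 -m pendant '[[36,[0,0,0.3],0],[36,[0,0,0.3],0],[36,[0,0,0.25],0],[36,[0,0,0],0]]'
python3 -m pendant '[[0,[0,0,0],0],[0,[0,0,0],0],[0,[0,0,0],0],[0,[0,0,0],0],[0,[0,0,0],0]]'
python3 - <<'E'
from h import *
t=head(G,-.79,[-.029,-.05,0.05]); plan(t,50.5)
im=snap('wrist','w7.png')
a=cv2.resize(im[160:380,220:460,::-1],None,fx=3,fy=2.7,interpolation=2); cv2.imwrite('pics/w7c.png',a)
E
```

```text
time: 6.53
eef_pos: [0.5185, -0.0799, 0.2121]
tcp_rot: [[-0.773, 0.634, 0.001], [0.634, 0.773, -0.0], [-0.001, 0.0, -1.0]]
force: [0.1, 0.2, -0.2]
finger_gap: 0.0286
time: 6.87
eef_pos: [0.5175, -0.0796, 0.1842]
tcp_rot: [[-0.773, 0.634, -0.003], [0.634, 0.773, 0.001], [0.003, -0.001, -1.0]]
force: [-0.3, -0.4, -0.2]
finger_gap: 0.036
time: 7.28
eef_pos: [0.5186, -0.0798, 0.1865]
tcp_rot: [[-0.773, 0.634, 0.001], [0.634, 0.773, -0.0], [-0.001, 0.001, -1.0]]
force: [0.4, 0.9, 2.5]
finger_gap: 0.0142
t 7.28 pos [ 0.5186 -0.0798  0.1865] phi 50.7 F [0.4 0.9 2.5] gap 0.0142
shift units [ 0.02 -0.01 -0.95] turn 0.2
```

View pics/w7c.png

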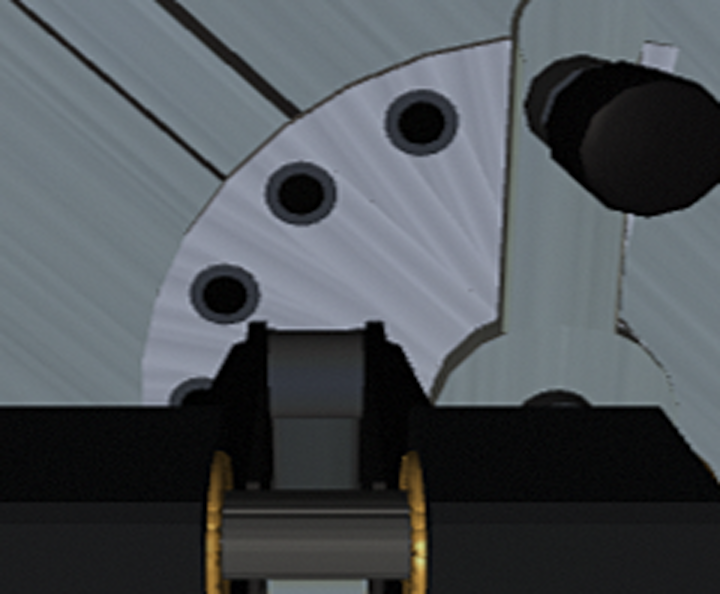

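```bash
python3 -m pendant '[[0,[-0.08,0,-0.19],0],[0,[-0.1,0,-0.18],0],[0,[-0.13,0,-0.165],0],[0,[-0.15,0,-0.15],0],[0,[-0.165,0,-0.125],0]]'
python3 -m pendant '[[0,[-0.18,0,-0.105],0],[0,[-0.195,0,-0.08],0],[0,[-0.2,0,-0.05],0],[0,[-0.205,0,-0.025],0],[0,[-0.21,0,0],0]]'
python3 - <<'E'
from h import *
t=head(G,-.79,[.019,-.05,0.0535]); plan(t,50.5)
im=snap('scene','s8.png')
a=cv2.resize(im[100:260,240:450,::-1],None,fx=3.7,fy=3.7,interpolation=2); cv2.imwrite('pics/s8c.png',a)
E
```

```text
time: 7.75
eef_pos: [0.5317, -0.0907, 0.2099]
tcp_rot: [[-0.774, 0.634, -0.004], [0.634, 0.774, 0.003], [0.005, -0.001, -1.0]]
force: [-2.7, 8.0, -9.2]
finger_gap: 0.0139
time: 8.17
eef_pos: [0.5554, -0.1097, 0.22]
tcp_rot: [[-0.773, 0.634, -0.001], [0.634, 0.773, 0.002], [0.002, 0.001, -1.0]]
force: [-6.0, 8.7, 14.0]
finger_gap: 0.0125
t 8.17 pos [ 0.5554 -0.1097  0.22  ] phi 50.7 F [-6.   8.7 14. ] gap 0.0125
shift units [-0.   -0.01  0.05] turn 0.2
```

View pics/s8c.png

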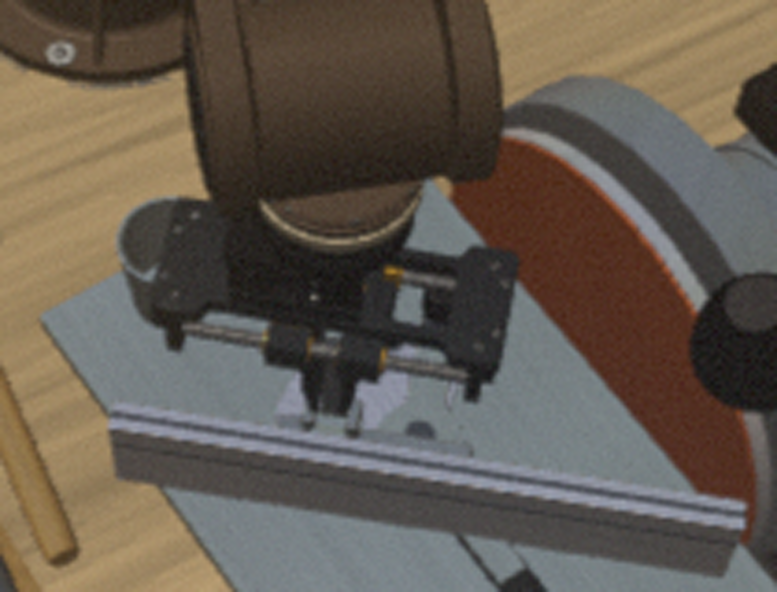

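```bash
python3 -m pendant '[[40,[0,0,0],0],[40,[0,0,0],0],[40,[0,0,0],0],[40,[0,0,-0.2],0],[40,[0,0,-1],0]]'
python3 -m pendant '[[40,[0,0,-1],0],[40,[0,0,-1],0],[40,[0,0,0],0]]'
python3 - <<'E'
from h import *
t=head(G,-.79,[.039,-.16,0]);t[2]=.31; plan(t,-39.5)
c=vision.calibration('top');K=np.array(c['mtx']);d=np.array(c['attitude'])@np.linalg.inv(K)@[313,331,1];o=np.array(c['origin']);X=o+d*(.227-o[2])/d[2];print('tin',X,(X-[G[0],G[1],.165])@Rz(G[2]-.79))
snap('wrist','w9.png')
E
```

```text
time: 8.63
eef_pos: [0.5541, -0.1102, 0.2513]
tcp_rot: [[-0.773, 0.634, -0.007], [0.634, 0.773, 0.002], [0.007, -0.003, -1.0]]
force: [0.4, 0.1, 0.2]
finger_gap: 0.0377
time: 8.88
eef_pos: [0.5572, -0.1111, 0.3205]
tcp_rot: [[-0.773, 0.634, 0.008], [0.634, 0.773, -0.003], [-0.008, 0.003, -1.0]]
force: [0.0, -0.2, 0.4]
finger_gap: 0.0395
t 8.88 pos [ 0.5572 -0.1111  0.3205] phi 50.7 F [ 0.  -0.2  0.4] gap 0.0395
shift units [-0.6  -3.68  0.34] turn 90.2
tin [ 0.4030902  -0.13534617  0.227     ] [-0.083082  -0.1656544  0.062    ]
```

View pics/w9.png

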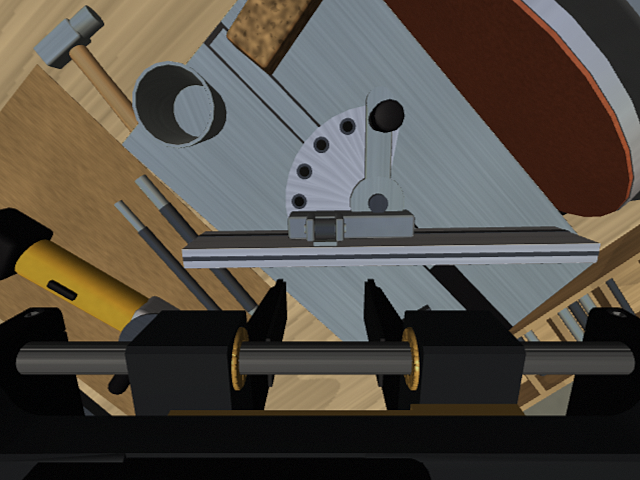

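```bash
python3 -m pendant '[[40,[-0.6,-1,0],0],[40,[0,-1,0],0],[40,[0,-1,0],0],[40,[0,-0.68,0],7.1],[40,[0,0,0],7.1]]'
python3 -m pendant '[[40,[0,0,0],7.1],[40,[0,0,0],7.1],[40,[0,0,0],7.1],[40,[0,0,0],7.1],[40,[0,0,0],7.1]]'
python3 -m pendant '[[40,[0,0,0],7.1],[40,[0,0,0],7.1],[40,[0,0,0],7.1],[40,[0,0,0],7.1],[40,[0,0,0],7.1]]'
python3 -m pendant '[[40,[0,0,0],5],[40,[0,0,0],0]]'
python3 - <<'E'
from h import *
t=head(G,-.79,[.039,-.16,0]);t[2]=.165; plan(t,-39.5)
im=snap('wrist','w10.png')
E
```

```text
time: 9.35
eef_pos: [0.4975, -0.2096, 0.3136]
tcp_rot: [[-0.588, 0.809, -0.002], [0.809, 0.588, -0.0], [0.001, -0.002, -1.0]]
force: [0.2, 0.9, 1.3]
finger_gap: 0.0403
time: 9.77
eef_pos: [0.4993, -0.2073, 0.3135]
tcp_rot: [[-0.01, 1.0, -0.001], [1.0, 0.01, 0.001], [0.001, -0.001, -1.0]]
force: [0.6, 0.0, -0.3]
finger_gap: 0.0402
time: 10.18
eef_pos: [0.4993, -0.2073, 0.3135]
tcp_rot: [[0.572, 0.82, -0.001], [0.82, -0.572, 0.001], [-0.0, -0.001, -1.0]]
force: [0.6, 0.2, -0.2]
finger_gap: 0.04
time: 10.35
eef_pos: [0.4993, -0.2073, 0.3135]
tcp_rot: [[0.64, 0.769, -0.001], [0.769, -0.64, 0.001], [-0.0, -0.001, -1.0]]
force: [-0.0, -0.2, -0.1]
finger_gap: 0.0401
t 10.35 pos [ 0.4993 -0.2073  0.3135] phi -39.8 F [-0.  -0.2 -0.1] gap 0.0401
shift units [0.03 0.07 4.95] turn -0.3
```

View pics/w10.png

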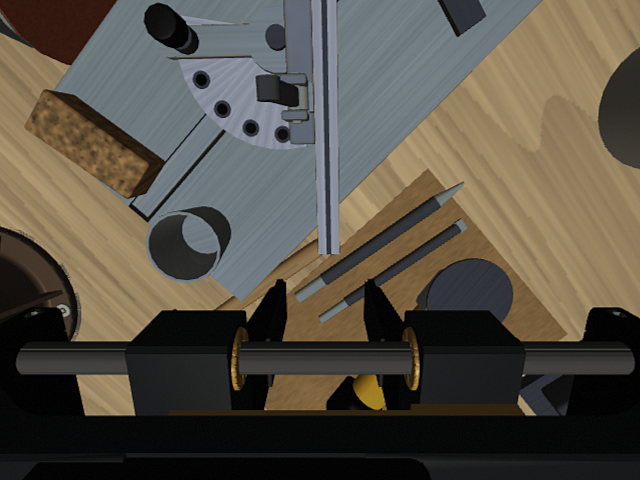

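```bash
cat >> h.py <<'E'
def onz(n,px,z):
    c=vision.calibration(n);K=np.array(c['mtx']);d=np.array(c['attitude'])@np.linalg.inv(K)@[px[0],px[1],1];o=np.array(c['origin']);return o+d*(z-o[2])/d[2]
def inhead(X,sw): return (X-np.array([G[0],G[1],.165]))@Rz(G[2]+sw)
E
python3 - <<'E'
from h import *
im=cv2.imread('pics/w10.png'); cv2.imwrite('pics/c10.png',cv2.resize(im[60:280,240:420],None,fx=3,fy=2.7,interpolation=2))
for px in ((329,253.5),(313.5,100),(338,253.5),(319.5,253.5)): print(inhead(onz('wrist',px,.231),-.785).round(4))
E
```

```text
[ 0.0395 -0.1733  0.066 ]
[ 0.0287 -0.0528  0.066 ]
[ 0.0471 -0.1734  0.066 ]
[ 0.0315 -0.1732  0.066 ]
```

View pics/c10.png

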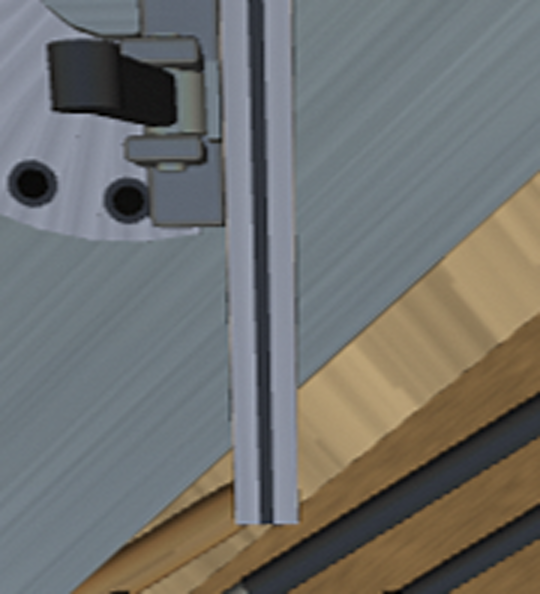

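```bash
python3 -m pendant '[[40,[0.2,0.05,1],0],[40,[0,0,1],0],[40,[0,0,1],0],[40,[0,0,1],0],[40,[0,0,0.9],0]]'
python3 -m pendant '[[0,[0,0,0],0],[0,[0,0,0],0],[0,[0,0,0],0],[0,[0,0,0],0],[0,[0,0,0],0]]'
python3 - <<'E'
from h import *
t=head(G,-.785,[.039,-.155,0]);t[2]=.165; plan(t,-39.5)
im=snap('wrist','w11.png')
E
```

```text
time: 10.82
eef_pos: [0.5041, -0.2034, 0.1654]
tcp_rot: [[0.634, 0.774, -0.001], [0.774, -0.634, 0.0], [-0.0, -0.001, -1.0]]
force: [0.2, -0.5, -0.7]
finger_gap: 0.0401
time: 11.23
eef_pos: [0.5051, -0.204, 0.169]
tcp_rot: [[0.636, 0.772, 0.002], [0.772, -0.636, -0.001], [0.0, 0.002, -1.0]]
force: [-1.9, -0.7, 4.9]
finger_gap: 0.018
t 11.23 pos [ 0.5051 -0.204   0.169 ] phi -39.5 F [-1.9 -0.7  4.9] gap 0.018
shift units [-0.    0.01  0.13] turn 0.0
```

View pics/w11.png

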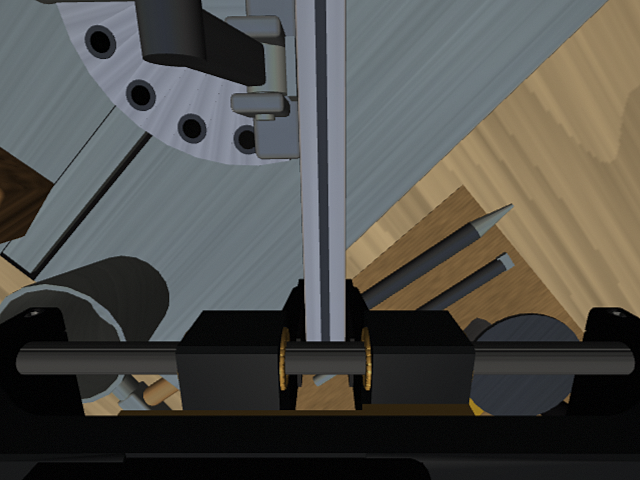

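```bash
python3 -m pendant '[[0,[-0.2,0,0],0],[0,[-0.3,0,0],0]]'
python3 - <<'E'
from h import *
s=manip.read_state();print(inhead(np.array(s['eef_pos']),-.785).round(4),s['force'],s['torque'],s['finger_gap'])
E
```

```text
time: 11.45
eef_pos: [0.4959, -0.215, 0.169]
tcp_rot: [[0.635, 0.772, 0.003], [0.772, -0.635, -0.001], [0.001, 0.003, -1.0]]
force: [-0.4, 2.8, 7.4]
finger_gap: 0.0178
[ 0.0384 -0.1692  0.004 ] [-0.43938156  2.75726405  7.37151417] [0.51100251 0.02571899 0.28778455] 0.017767648211563423
```

```bash
python3 -m pendant '[[0,[-0.45,0,0],0],[0,[-0.45,0,0],0],[0,[-0.45,0,0],0],[0,[-0.45,0,0],0],[0,[-0.27,0,0],0]]'
python3 -m pendant '[[0,[0,0,0],0],[40,[0,0,0],0],[40,[0,0,0],0],[40,[0,0,0],0],[40,[0,0,-0.3],0]]'
python3 -m pendant '[[40,[0,0,-1],0],[40,[0,0,-1],0],[40,[0,0,-1],0],[40,[0,0,-1],0],[40,[0,0,-0.7],0]]'
python3 - <<'E'
from h import *
s=manip.read_state();print(inhead(np.array(s['eef_pos']),-.785).round(4))
im=snap('top','t12.png');cv2.imwrite('pics/t12c.png',cv2.resize(im[110:370,160:440,::-1],None,fx=2.8,fy=2.3,interpolation=2))
im=snap('wrist','w12.png')
t=head(G,-.785,[-.075,0,0]);t[2]=.33; plan(t,6.2)
E
```

```text
time: 11.87
eef_pos: [0.4556, -0.2641, 0.1689]
tcp_rot: [[0.636, 0.771, 0.002], [0.771, -0.636, -0.001], [0.0, 0.003, -1.0]]
force: [1.8, 1.5, 5.3]
finger_gap: 0.0177
time: 12.28
eef_pos: [0.4552, -0.2626, 0.1756]
tcp_rot: [[0.636, 0.771, -0.002], [0.771, -0.636, 0.001], [-0.0, -0.002, -1.0]]
force: [0.6, 0.3, -0.3]
finger_gap: 0.0377
time: 12.7
eef_pos: [0.4559, -0.263, 0.3209]
tcp_rot: [[0.636, 0.771, 0.002], [0.771, -0.636, -0.002], [0.0, 0.003, -1.0]]
force: [0.1, -0.4, -0.4]
finger_gap: 0.0402
[ 0.0372 -0.2317  0.1559]
t 12.8 pos [ 0.4565 -0.2635  0.3215] phi -39.5 F [-0.   0.4  0.5] gap 0.04
shift units [ 7.67 -3.86 -0.31] turn -45.7
```

View pics/t12c.png

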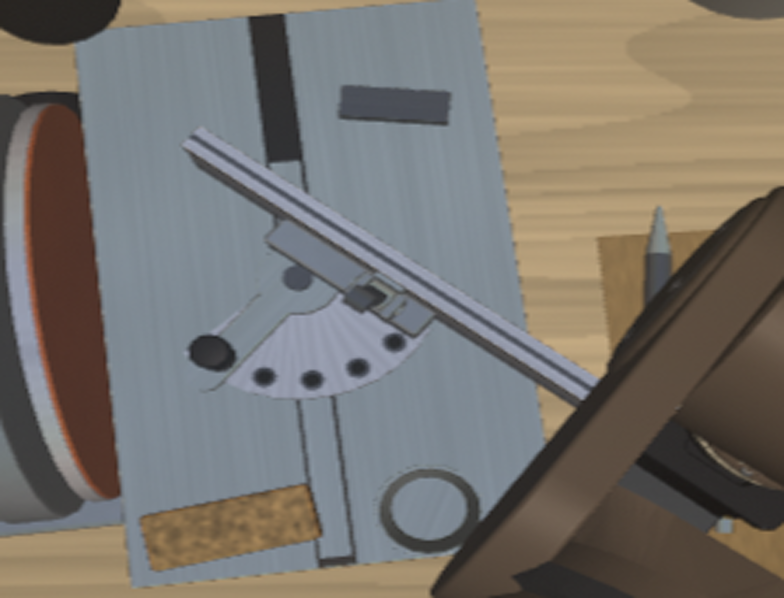

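View pics/w12.png

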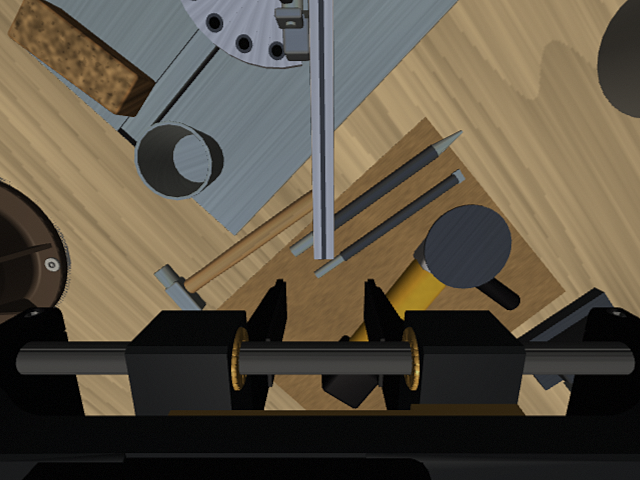

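```bash
python3 -m pendant '[[50,[0,0,-0.3],-7.1],[50,[0,0,0],-7.1],[50,[0,0,0],-7.1],[50,[0,0,0],-7.1],[50,[0,0,0],-7.1]]'
python3 -m pendant '[[50,[0,0,0],-7.1],[50,[0,0,0],-3.1],[50,[0,0,0],0]]'
python3 - <<'E'
from h import *
t=head(G,-.785,[-.075,0,0]);t[2]=.33; plan(t,6.2)
E
```

```text
time: 13.22
eef_pos: [0.4554, -0.2628, 0.3259]
tcp_rot: [[0.064, 0.998, -0.001], [0.998, -0.064, 0.001], [0.0, -0.001, -1.0]]
force: [-0.0, 0.1, 0.1]
finger_gap: 0.05
time: 13.47
eef_pos: [0.4554, -0.2628, 0.3259]
tcp_rot: [[-0.11, 0.994, -0.001], [0.994, 0.11, 0.001], [0.001, -0.001, -1.0]]
force: [-0.4, 0.8, 0.1]
finger_gap: 0.0498
t 13.47 pos [ 0.4554 -0.2628  0.3259] phi 6.3 F [-0.4  0.8  0.1] gap 0.0498
shift units [ 8.09  2.84 -0.13] turn 0.1
```

```bash
python3 -m pendant '[[50,[1,0.35,0],0],[50,[1,0.35,0],0],[50,[1,0.35,0],0],[50,[1,0.35,0],0],[50,[1,0.35,0],0]]'
python3 -m pendant '[[50,[1,0.35,0],0],[50,[1,0.35,0],0],[50,[1,0.35,0],0],[50,[0,0,0],0]]'
python3 - <<'E'
from h import *
t=head(G,-.785,[-.075,0,0]);t[2]=.33; plan(t,6.2)
im=snap('wrist','w13.png')
print(proj('wrist',head(G,-.785,[-.075,0,.073])),vision.calibration('wrist')['origin'])
E
```

```text
time: 13.88
eef_pos: [0.4916, -0.1068, 0.3261]
tcp_rot: [[-0.104, 0.995, -0.0], [0.995, 0.104, 0.0], [0.0, -0.0, -1.0]]
force: [0.6, 0.4, -0.7]
finger_gap: 0.0501
time: 14.22
eef_pos: [0.5137, -0.0113, 0.326]
tcp_rot: [[-0.108, 0.994, -0.0], [0.994, 0.108, 0.001], [0.001, -0.0, -1.0]]
force: [0.0, 0.3, -0.2]
finger_gap: 0.0502
t 14.22 pos [ 0.5137 -0.0113  0.326 ] phi 6.2 F [ 0.   0.3 -0.2] gap 0.0502
shift units [-0.03 -0.01 -0.13] turn 0.0
[325.70108655 236.9077163 ] [0.50519824 0.06392347 0.53131248]
```

View pics/w13.png

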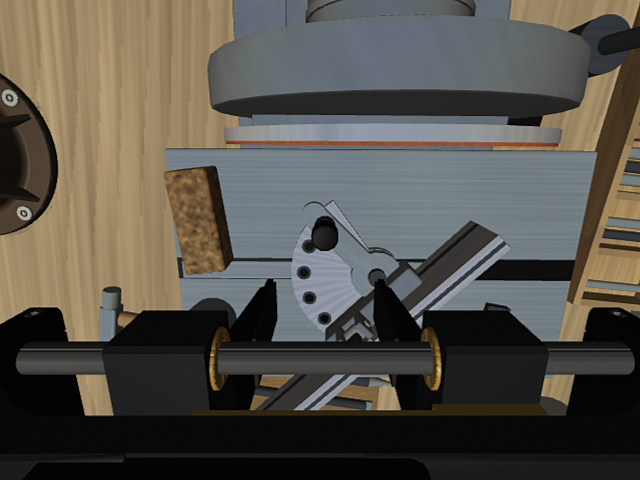

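```bash
python3 -m pendant '[[45,[0,0,1],0],[45,[0,0,1],0],[45,[0,0,1],0],[45,[0,0,1],0],[45,[0,0,0.5],0]]'
python3 - <<'E'
from h import *
t=head(G,-.785,[-.075,0,0]);t[2]=.178; plan(t,6.2)
im=snap('wrist','w14.png')
E
```

```text
time: 14.68
eef_pos: [0.5117, -0.0162, 0.1881]
tcp_rot: [[-0.105, 0.994, -0.004], [0.994, 0.105, 0.0], [0.001, -0.004, -1.0]]
force: [0.8, -0.2, 0.2]
finger_gap: 0.0449
t 14.68 pos [ 0.5117 -0.0162  0.1881] phi 6.0 F [ 0.8 -0.2  0.2] gap 0.0449
shift units [0.13 0.08 0.34] turn -0.2
```

View pics/w14.png

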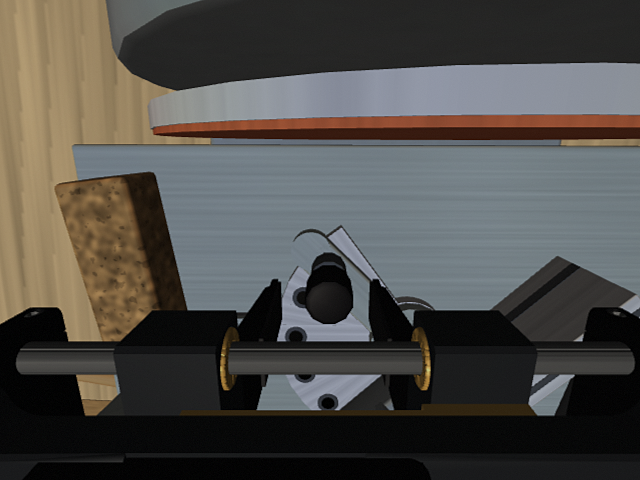

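```bash
python3 -m pendant '[[45,[0,0,0.34],0],[45,[0,0,0],0]]'
python3 - <<'E'
from h import *
t=head(G,-.785,[-.075,0,0]);t[2]=.178; plan(t,6.2)
E
```

```text
time: 14.9
eef_pos: [0.5131, -0.016, 0.1803]
tcp_rot: [[-0.106, 0.994, -0.001], [0.994, 0.106, 0.0], [0.0, -0.001, -1.0]]
force: [-0.2, -0.5, 0.3]
finger_gap: 0.0452
t 14.9 pos [ 0.5131 -0.016   0.1803] phi 6.1 F [-0.2 -0.5  0.3] gap 0.0452
shift units [0.13 0.03 0.08] turn -0.1
```

```bash
python3 -m pendant '[[35,[0.13,0.03,0],0],[10,[0,0,0],0],[0,[0,0,0],0],[0,[0,0,0],0],[0,[0,0,0],0]]'
python3 -m pendant '[[0,[0,0,0],0]]'
python3 - <<'E'
from h import *
t=head(G,-.785,[-.075,0,0]);t[2]=.178; plan(t,6.2)
im=snap('wrist','w15.png')
E
```

```text
time: 15.32
eef_pos: [0.5138, -0.0114, 0.1819]
tcp_rot: [[-0.107, 0.994, 0.001], [0.994, 0.107, -0.0], [-0.0, 0.001, -1.0]]
force: [-2.9, 2.0, 5.2]
finger_gap: 0.0233
time: 15.4
eef_pos: [0.5139, -0.0114, 0.1819]
tcp_rot: [[-0.107, 0.994, 0.001], [0.994, 0.107, -0.0], [-0.0, 0.001, -1.0]]
force: [-2.6, 1.3, 6.3]
finger_gap: 0.0237
t 15.4 pos [ 0.5139 -0.0114  0.1819] phi 6.2 F [-2.6  1.3  6.3] gap 0.0237
shift units [-0.02 -0.01  0.13] turn -0.0
```

View pics/w15.png

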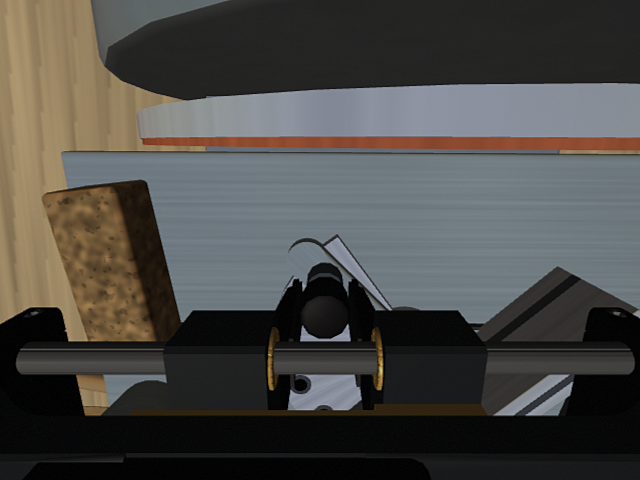

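```bash
python3 -m pendant '[[0,[0,0,-0.15],0],[0,[0,0,-0.15],0],[0,[0,0,-0.12],0],[0,[0,0,0],0]]'
python3 - <<'E'
from h import *
s=manip.read_state();print(s['force'],s['eef_pos'])
for sw in np.radians([-45,-36,-27,-18,-9,0]):
    t=head(G,sw,[-.075,0,0]);t[2]=s['eef_pos'][2];print(round(np.degrees(sw)));plan(t,6.2,s)
E
```

```text
time: 15.78
eef_pos: [0.5136, -0.0114, 0.1939]
tcp_rot: [[-0.107, 0.994, -0.0], [0.994, 0.107, 0.0], [0.0, -0.0, -1.0]]
force: [0.5, 1.5, -9.5]
finger_gap: 0.024
[ 0.52459572  1.45798415 -9.53704664] [ 0.51362997 -0.01144928  0.1939348 ]
-45
t 15.78 pos [ 0.5136 -0.0114  0.1939] phi 6.2 F [ 0.5  1.5 -9.5] gap 0.024
shift units [-0.02 -0.   -0.  ] turn -0.0
-36
t 15.78 pos [ 0.5136 -0.0114  0.1939] phi 6.2 F [ 0.5  1.5 -9.5] gap 0.024
shift units [-0.32 -0.26  0.  ] turn -0.0
-27
t 15.78 pos [ 0.5136 -0.0114  0.1939] phi 6.2 F [ 0.5  1.5 -9.5] gap 0.024
shift units [-0.65 -0.46  0.  ] turn -0.0
-18
t 15.78 pos [ 0.5136 -0.0114  0.1939] phi 6.2 F [ 0.5  1.5 -9.5] gap 0.024
shift units [-1.02 -0.61  0.  ] turn -0.0
-9
t 15.78 pos [ 0.5136 -0.0114  0.1939] phi 6.2 F [ 0.5  1.5 -9.5] gap 0.024
shift units [-1.4  -0.71  0.  ] turn -0.0
0
t 15.78 pos [ 0.5136 -0.0114  0.1939] phi 6.2 F [ 0.5  1.5 -9.5] gap 0.024
shift units [-1.79 -0.74  0.  ] turn -0.0
```

```bash
python3 -m pendant '[[0,[-0.145,-0.135,0],0],[0,[-0.155,-0.125,0],0],[0,[-0.16,-0.11,0],0],[0,[-0.17,-0.09,0],0]]'
python3 -m pendant '[[0,[-0.18,-0.085,0],0],[0,[-0.19,-0.065,0],0],[0,[-0.19,-0.055,0],0],[0,[-0.19,-0.045,0],0]]'
python3 -m pendant '[[0,[-0.195,-0.02,0],0],[0,[-0.195,-0.01,0],0],[0,[0,0,0],0]]'
python3 - <<'E'
from h import *
s=manip.read_state()
t=head(G,0,[-.075,0,0]);t[2]=s['eef_pos'][2];plan(t,6.2,s)
im=snap('top','t16.png');cv2.imwrite('pics/t16c.png',cv2.resize(im[110:370,160:440,::-1],None,fx=2.8,fy=2.3,interpolation=2))
im=snap('wrist','w16.png')
E
```

```text
time: 16.12
eef_pos: [0.5017, -0.0322, 0.1935]
tcp_rot: [[-0.107, 0.994, -0.001], [0.994, 0.107, 0.0], [0.0, -0.001, -1.0]]
force: [1.6, 3.1, -10.5]
finger_gap: 0.0233
time: 16.45
eef_pos: [0.4968, -0.0556, 0.1936]
tcp_rot: [[-0.107, 0.994, -0.0], [0.994, 0.107, 0.0], [0.0, -0.0, -1.0]]
force: [1.1, 3.2, -10.6]
finger_gap: 0.0236
time: 16.7
eef_pos: [0.4975, -0.0683, 0.1937]
tcp_rot: [[-0.107, 0.994, -0.0], [0.994, 0.107, -0.001], [-0.001, -0.0, -1.0]]
force: [-1.0, -2.5, -10.8]
finger_gap: 0.0237
t 16.7 pos [ 0.4975 -0.0683  0.1937] phi 6.1 F [ -1.   -2.5 -10.8] gap 0.0237
shift units [ 0.04  0.   -0.  ] turn -0.1
```

View pics/t16c.png

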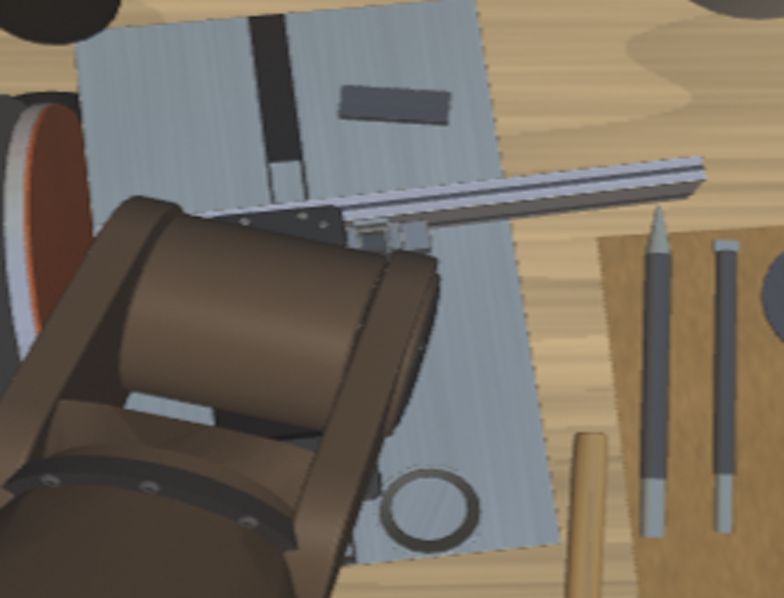

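View pics/w16.png

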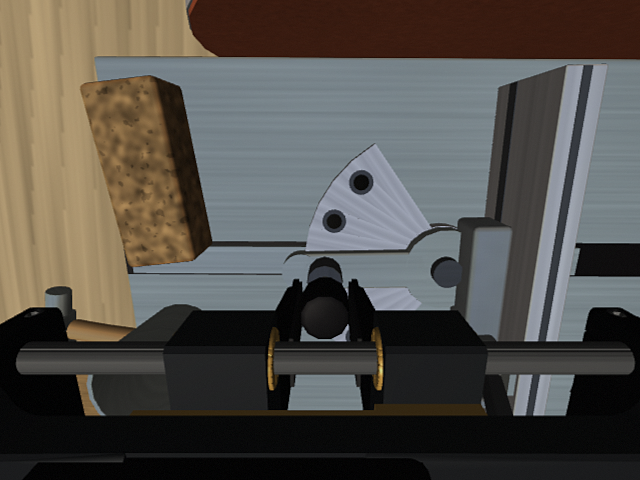

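```bash
python3 -m pendant '[[0,[0.03,0,0.1],0],[0,[0,0,0.15],0],[0,[0,0,0.15],0],[0,[0,0,0],0]]'
python3 - <<'E'
from h import *
s=manip.read_state()
t=head(G,0,[-.075,0,0]);t[2]=.1819;plan(t,6.2,s)
E
```

```text
time: 17.13
eef_pos: [0.4974, -0.0658, 0.182]
tcp_rot: [[-0.108, 0.994, 0.0], [0.994, 0.108, -0.0], [-0.001, 0.0, -1.0]]
force: [-4.8, -2.1, -3.0]
finger_gap: 0.0235
t 17.13 pos [ 0.4974 -0.0658  0.182 ] phi 6.2 F [-4.8 -2.1 -3. ] gap 0.0235
shift units [-0.05 -0.    0.  ] turn -0.0
```

```bash
python3 -m pendant '[[0,[0.08,0,0],0],[0,[0,0,0],0]]'
python3 -m pendant '[[0,[-0.16,0,0],0],[0,[0,0,0],0]]'
python3 -m pendant '[[0,[0.06,0,0.05],0],[40,[0,0,0],0],[40,[0,0,0],0],[40,[0,0,0],0]]'
python3 - <<'E'
from h import *
im=snap('wrist','w17.png')
print(proj('wrist',head(G,0,[[-.075,0,.073],[-.075,0,.081]])))
a=cv2.resize(im[200:360,220:430,::-1],None,fx=3.6,fy=3.6,interpolation=2); cv2.imwrite('pics/w17c.png',a)
E
```

```text
time: 17.3
eef_pos: [0.4973, -0.0644, 0.182]
tcp_rot: [[-0.108, 0.994, 0.001], [0.994, 0.108, -0.003], [-0.003, 0.0, -1.0]]
force: [-3.5, -10.8, -2.4]
finger_gap: 0.0233
time: 17.47
eef_pos: [0.4975, -0.0677, 0.182]
tcp_rot: [[-0.107, 0.994, -0.0], [0.994, 0.107, 0.001], [0.001, 0.0, -1.0]]
force: [-3.4, 2.9, 0.6]
finger_gap: 0.0233
time: 17.8
eef_pos: [0.4982, -0.0664, 0.1807]
tcp_rot: [[-0.107, 0.994, 0.002], [0.994, 0.107, -0.0], [-0.001, 0.002, -1.0]]
force: [-0.7, -0.4, 0.5]
finger_gap: 0.0372
[[323.72081258 321.05005145]
 [323.65591837 329.84263265]]
```

View pics/w17c.png

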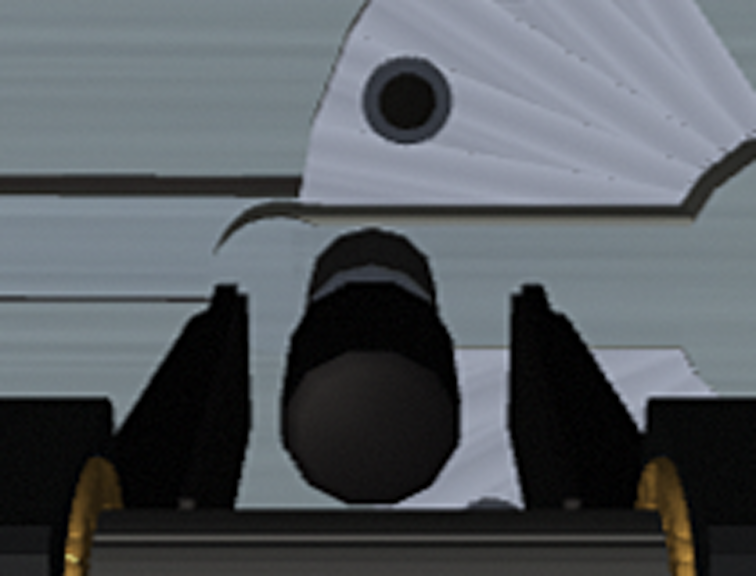

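```bash
python3 -m pendant '[[42,[0,0,-0.8],0],[42,[0,0,-1],0],[42,[0,0,-1],0],[42,[0,0,-1],0],[42,[0,0,-1],0]]'
python3 -m pendant '[[42,[0,0,0],0]]'
python3 - <<'E'
from h import *
t=head(G,0,[.039,-.15,0]);t[2]=.32; plan(t,6.2)
E
```

```text
time: 18.27
eef_pos: [0.4975, -0.0663, 0.3259]
tcp_rot: [[-0.107, 0.994, 0.001], [0.994, 0.107, -0.0], [-0.0, 0.001, -1.0]]
force: [-0.4, -0.3, 0.3]
finger_gap: 0.0419
time: 18.35
eef_pos: [0.4993, -0.0667, 0.3297]
tcp_rot: [[-0.107, 0.994, 0.009], [0.994, 0.107, -0.002], [-0.003, 0.009, -1.0]]
force: [-0.2, 0.3, -0.4]
finger_gap: 0.0425
t 18.35 pos [ 0.4993 -0.0667  0.3297] phi 6.2 F [-0.2  0.3 -0.4] gap 0.0425
shift units [-5.01  3.74  0.37] turn -0.0
```

```bash
python3 -m pendant '[[42,[-1,0.75,0],0],[42,[-1,0.75,0],0],[42,[-1,0.75,0],0],[42,[-1,0.75,0],0],[42,[-1,0.75,0],0]]'
python3 -m pendant '[[42,[0,0,0],0]]'
python3 - <<'E'
from h import *
t=head(G,0,[.039,-.15,0]);t[2]=.165; plan(t,6.2)
im=snap('wrist','w18.png')
E
```

```text
time: 18.77
eef_pos: [0.6266, -0.2049, 0.3238]
tcp_rot: [[-0.107, 0.994, 0.0], [0.994, 0.107, 0.0], [-0.0, 0.0, -1.0]]
force: [0.1, 0.7, 0.4]
finger_gap: 0.0426
time: 18.85
eef_pos: [0.6283, -0.2078, 0.3213]
tcp_rot: [[-0.105, 0.994, -0.001], [0.994, 0.105, 0.0], [0.0, -0.001, -1.0]]
force: [0.4, 0.2, -0.4]
finger_gap: 0.0419
t 18.85 pos [ 0.6283 -0.2078  0.3213] phi 6.0 F [ 0.4  0.2 -0.4] gap 0.0419
shift units [ 0.13 -0.02  5.21] turn -0.2
```

View pics/w18.png

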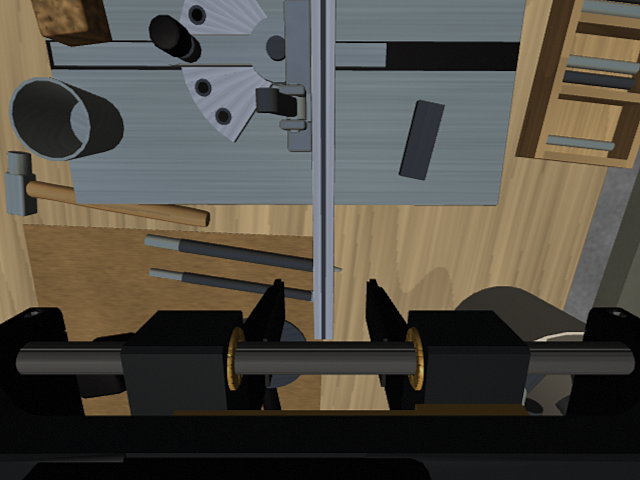

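```bash
python3 -m pendant '[[42,[0.1,0,1],0],[42,[0,0,1],0],[42,[0,0,1],0],[42,[0,0,1],0],[42,[0,0,1],0]]'
python3 -m pendant '[[42,[0,0,0.15],0],[0,[0,0,0],0],[0,[0,0,0],0],[0,[0,0,0],0],[0,[0,0,0],0]]'
python3 -m pendant '[[0,[0,0,0],0]]'
python3 - <<'E'
from h import *
s=manip.read_state();print(inhead(np.array(s['eef_pos']),0).round(4),s['force'],s['finger_gap'])
E
```

```text
time: 19.32
eef_pos: [0.6246, -0.1996, 0.1732]
tcp_rot: [[-0.108, 0.994, 0.001], [0.994, 0.108, -0.0], [-0.0, 0.001, -1.0]]
force: [0.2, 0.8, -0.3]
finger_gap: 0.0421
time: 19.73
eef_pos: [0.6257, -0.2007, 0.1718]
tcp_rot: [[-0.107, 0.994, 0.003], [0.994, 0.107, -0.001], [-0.002, 0.003, -1.0]]
force: [1.0, -0.1, -0.1]
finger_gap: 0.021
time: 19.82
eef_pos: [0.6257, -0.2007, 0.1715]
tcp_rot: [[-0.107, 0.994, 0.003], [0.994, 0.107, -0.001], [-0.001, 0.003, -1.0]]
force: [1.0, -0.0, 5.9]
finger_gap: 0.0177
[ 0.0381 -0.1465  0.0065] [ 1.02680379 -0.04778434  5.89797533] 0.017690336971262825
```

```bash
python3 -m pendant '[[0,[-0.15,0,0],0],[0,[-0.15,0,0],0],[0,[-0.2,0,0],0],[0,[-0.2,0,0],0],[0,[0,0,0],0]]'
python3 -m pendant '[[0,[-0.07,0,0],0],[0,[0,0,0],0]]'
python3 -m pendant '[[0,[-0.07,0,0],0],[0,[0,0,0],0]]'
python3 -m pendant '[[0,[-0.07,0,0],0],[0,[0,0,0],0]]'
python3 - <<'E'
from h import *
s=manip.read_state();print(inhead(np.array(s['eef_pos']),0).round(4),s['force'],s['finger_gap'])
E
```

```text
time: 20.23
eef_pos: [0.6281, -0.2227, 0.1715]
tcp_rot: [[-0.107, 0.994, 0.003], [0.994, 0.107, -0.002], [-0.002, 0.003, -1.0]]
force: [0.1, -1.5, 7.0]
finger_gap: 0.0179
time: 20.4
eef_pos: [0.6282, -0.2239, 0.1715]
tcp_rot: [[-0.107, 0.994, 0.003], [0.994, 0.107, -0.001], [-0.001, 0.002, -1.0]]
force: [-0.1, 1.0, 6.9]
finger_gap: 0.0178
time: 20.57
eef_pos: [0.6279, -0.2239, 0.1714]
tcp_rot: [[-0.107, 0.994, 0.001], [0.994, 0.107, 0.002], [0.002, 0.001, -1.0]]
force: [-2.8, 11.0, 9.7]
finger_gap: 0.0175
time: 20.73
eef_pos: [0.6277, -0.2245, 0.1713]
tcp_rot: [[-0.107, 0.994, -0.0], [0.994, 0.107, 0.005], [0.005, 0.0, -1.0]]
force: [-4.9, 18.0, 10.7]
finger_gap: 0.0174
[ 0.0375 -0.1705  0.0063] [-4.88569207 18.02305271 10.699814  ] 0.017435844649456512
```

```bash
python3 -m pendant '[[0,[0.3,0,0],0],[0,[0.35,0,0],0],[0,[0.35,0,0],0],[0,[0.35,0,0],0],[0,[0.1,0,0],0]]'
python3 -m pendant '[[0,[0,0,0],0],[0,[0,0,0],0]]'
python3 - <<'E'
from h import *
s=manip.read_state();print(inhead(np.array(s['eef_pos']),0).round(4),s['force'],s['finger_gap'])
E
```

```text
time: 21.15
eef_pos: [0.624, -0.1837, 0.1715]
tcp_rot: [[-0.108, 0.994, 0.003], [0.994, 0.108, -0.001], [-0.001, 0.003, -1.0]]
force: [2.1, -1.0, 5.7]
finger_gap: 0.0182
time: 21.32
eef_pos: [0.6241, -0.1842, 0.1714]
tcp_rot: [[-0.108, 0.994, 0.003], [0.994, 0.108, -0.001], [-0.001, 0.003, -1.0]]
force: [0.5, 1.9, 7.8]
finger_gap: 0.0178
[ 0.0383 -0.1299  0.0064] [0.52766849 1.93388354 7.8156622 ] 0.0177825311823257
```

```bash
python3 -m pendant '[[42,[0,0,0],0],[42,[0,0,0],0],[42,[0,0,0],0],[42,[0,0,-0.3],0],[42,[0,0,-1],0]]'
python3 -m pendant '[[42,[0,0,-1],-7.1],[42,[0,0,-1],-7.1],[42,[0,0,-1],-7.1],[42,[0,0,-0.8],-7.1],[42,[0,0,0],-7.1]]'
python3 -m pendant '[[42,[0,0,0],-7.1],[42,[0,0,0],-7.1],[42,[0,0,0],-7.1],[42,[0,0,0],-7.1],[42,[0,0,0],-7.1]]'
python3 -m pendant '[[42,[0,0,0],-7.1],[42,[0,0,0],-7.1],[42,[0,0,0],-5],[42,[0,0,0],0]]'
python3 - <<'E'
from h import *
t=head(G,0,[.016,-.05,0]);t[2]=.32; plan(t,96.2)
im=snap('top','t19.png');cv2.imwrite('pics/t19c.png',cv2.resize(im[160:360,160:360,::-1],None,fx=4,fy=3,interpolation=2))
im=snap('scene','s19.png');cv2.imwrite('pics/s19c.png',cv2.resize(im[120:270,260:460,::-1],None,fx=4,fy=4,interpolation=2))
im=snap('wrist','w19.png')
tip=head(G,0,[[.030,.125,.066],[.048,.125,.066],[.039,.13,.066],[-.075,0,.073]])
print('top',proj('top',tip).round(1).tolist(),'scene',proj('scene',tip).round(1).tolist(),'wr',proj('wrist',tip).round(1).tolist())
E
```

```text
time: 21.73
eef_pos: [0.6217, -0.1839, 0.2056]
tcp_rot: [[-0.107, 0.994, -0.007], [0.994, 0.107, 0.003], [0.003, -0.006, -1.0]]
force: [-0.4, -0.5, 0.5]
finger_gap: 0.0409
time: 22.15
eef_pos: [0.6243, -0.1849, 0.329]
tcp_rot: [[-0.669, 0.743, 0.008], [0.743, 0.669, -0.003], [-0.007, 0.003, -1.0]]
force: [0.4, -0.4, -0.3]
finger_gap: 0.0426
time: 22.57
eef_pos: [0.6232, -0.1845, 0.3234]
tcp_rot: [[-0.976, 0.216, 0.0], [0.216, 0.976, -0.0], [-0.0, -0.0, -1.0]]
force: [-0.0, -0.5, 0.5]
finger_gap: 0.0425
time: 22.9
eef_pos: [0.6232, -0.1845, 0.3234]
tcp_rot: [[-0.993, -0.115, 0.0], [-0.115, 0.993, -0.0], [-0.0, -0.0, -1.0]]
force: [-0.5, 0.2, 0.4]
finger_gap: 0.0419
t 22.9 pos [ 0.6232 -0.1845  0.3234] phi 96.6 F [-0.5  0.2  0.4] gap 0.0419
shift units [0.7  2.68 0.11] turn 0.4
top [[185.7, 218.0], [184.7, 207.2], [182.1, 213.0], [269.3, 272.0]] scene [[408.8, 190.3], [414.1, 196.3], [413.3, 192.2], [333.0, 182.0]] wr [[624.6, 229.8], [619.8, 250.0], [628.0, 240.0], [498.3, 96.0]]
```

View pics/t19c.png

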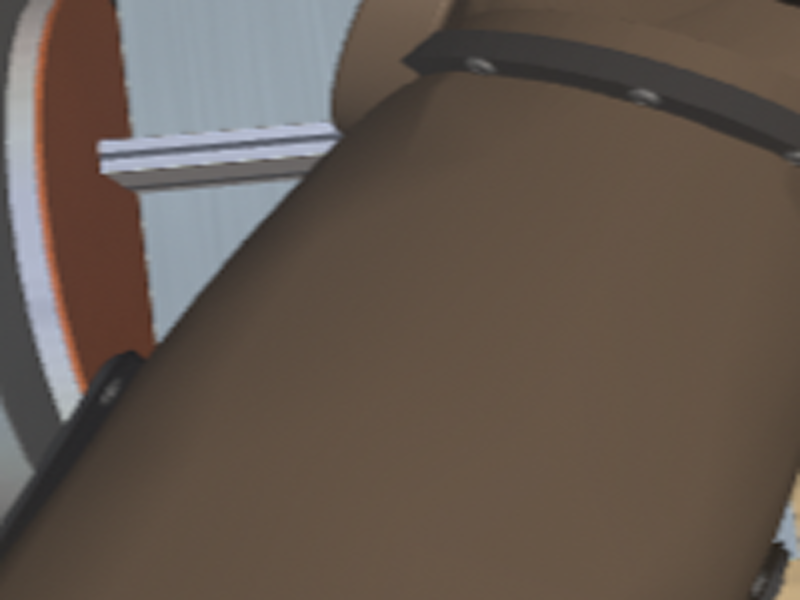

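View pics/s19c.png

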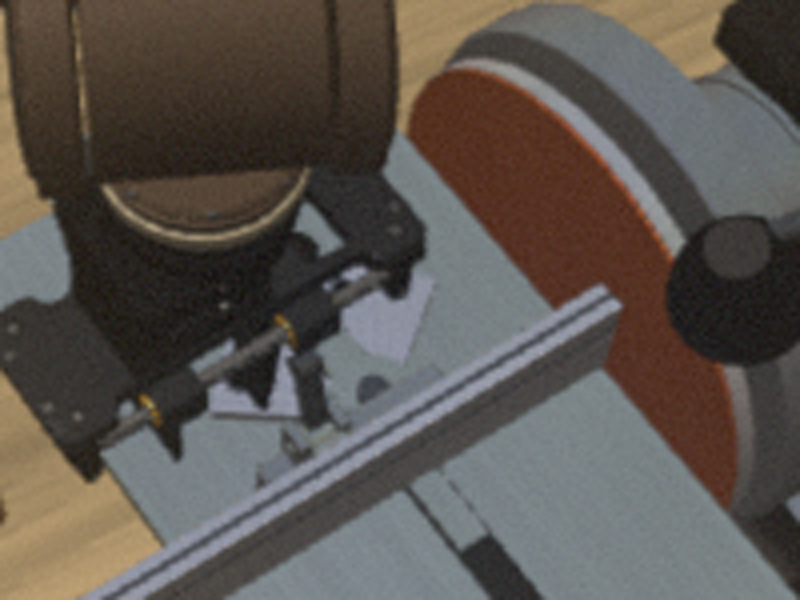

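View pics/w19.png

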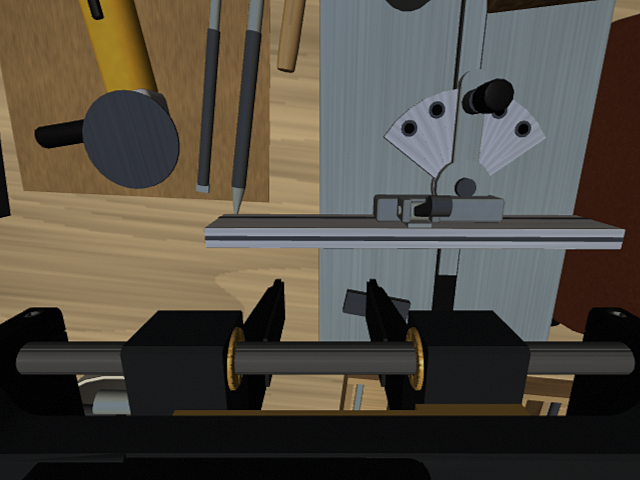

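```bash
python3 -m pendant '[[42,[0.35,0.9,0],0.4],[42,[0.35,0.9,0],0],[42,[0,0.88,0],0],[42,[0,0,0],0]]'
python3 - <<'E'
from h import *
t=head(G,0,[.018,-.05,0]);t[2]=.218; plan(t,96.2)
im=snap('wrist','w20.png')
print(proj('wrist',head(G,0,[[.016,-.05,.112],[.018,-.05,.102]])))
E
```

```text
time: 23.38
eef_pos: [0.5931, -0.1033, 0.3237]
tcp_rot: [[-0.995, -0.103, 0.001], [-0.103, 0.995, 0.001], [-0.001, 0.001, -1.0]]
force: [-0.3, 0.7, -0.1]
finger_gap: 0.0421
t 23.38 pos [ 0.5931 -0.1033  0.3237] phi 95.9 F [-0.3  0.7 -0.1] gap 0.0421
shift units [-0.06 -0.13  3.52] turn -0.3
[[322.57577464 252.74746974]
 [322.67709613 251.40108656]]
```

View pics/w20.png

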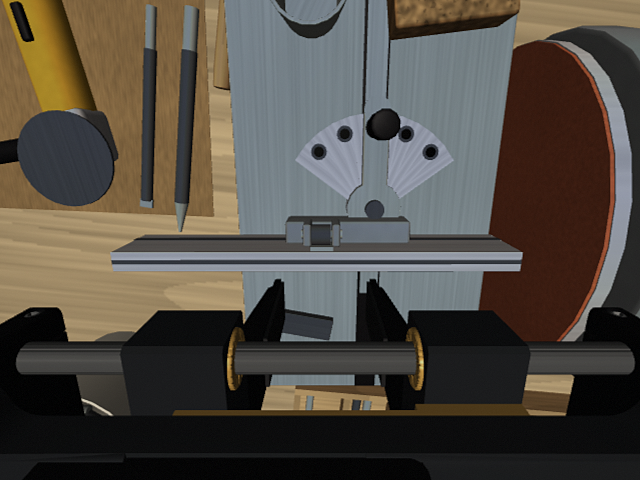

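Run:
```python
from h import *
for L in (.9,1.0,1.1,1.2,1.3,1.4):
    a=.297+L; print(L,proj('wrist',head(G,0,[[.016-r*np.cos(a),-.05,.056+r*np.sin(a)] for r in (.025,.056,.062)])).round(1).tolist())
a=cv2.resize(cv2.imread('pics/w20.png')[200:285,270:420],None,fx=5,fy=5,interpolation=2); cv2.imwrite('pics/w20c.png',a)
```

```text
0.9 [[322.8, 230.3], [322.5, 224.4], [322.4, 223.1]]
1.0 [[322.8, 233.3], [322.5, 232.1], [322.4, 231.8]]
1.1 [[322.8, 236.4], [322.5, 239.7], [322.5, 240.5]]
1.2 [[322.8, 239.4], [322.6, 247.3], [322.5, 249.0]]
1.3 [[322.8, 242.4], [322.6, 254.6], [322.5, 257.3]]
1.4 [[322.9, 245.2], [322.6, 261.7], [322.6, 265.2]]
```

View pics/w20c.png

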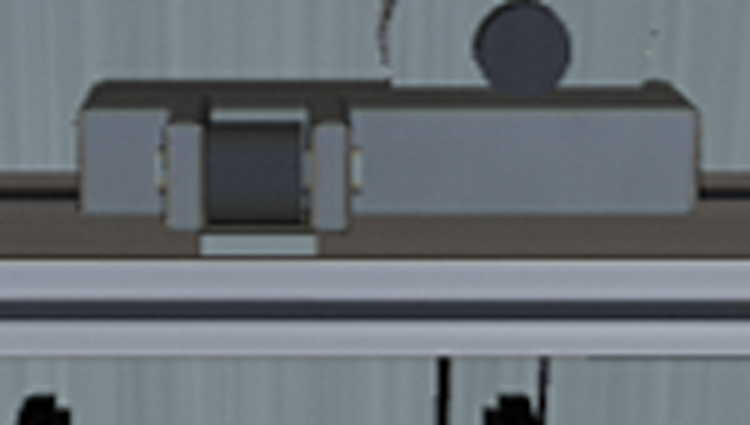

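```bash
python3 -m pendant '[[42,[0.34,-0.15,0],0],[42,[0,0,0.9],0],[42,[0,0,0.9],0],[42,[0,0,0.9],0],[42,[0,0,0.85],0]]'
python3 -m pendant '[[38,[0,0,0],0]]'
python3 - <<'E'
from h import *
t=head(G,0,[.006,-.05,0]);t[2]=.216; plan(t,96.2)
im=snap('wrist','w21.png')
E
```

```text
time: 23.85
eef_pos: [0.5836, -0.1138, 0.2149]
tcp_rot: [[-0.995, -0.102, -0.0], [-0.102, 0.995, -0.0], [0.0, -0.0, -1.0]]
force: [0.7, 0.6, -0.3]
finger_gap: 0.042
time: 23.93
eef_pos: [0.5819, -0.1132, 0.2116]
tcp_rot: [[-0.995, -0.102, -0.007], [-0.102, 0.995, 0.002], [0.007, 0.003, -1.0]]
force: [-1.0, 0.3, -1.3]
finger_gap: 0.0397
t 23.93 pos [ 0.5819 -0.1132  0.2116] phi 95.8 F [-1.   0.3 -1.3] gap 0.0397
shift units [-0.06  0.16 -0.15] turn -0.4
```

View pics/w21.png

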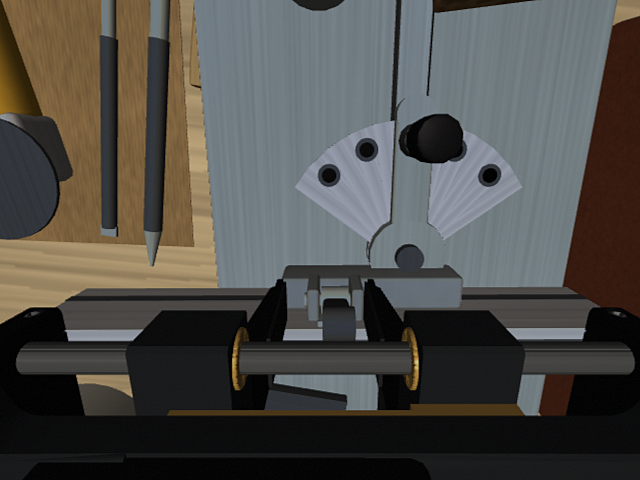

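```bash
python3 -m pendant '[[36,[0,0.16,0],0],[20,[0,0,0],0],[0,[0,0,0],0],[0,[0,0,0],0],[0,[0,0,0],0]]'
python3 -m pendant '[[0,[0,0,0],0],[0,[0,0,0],0]]'
python3 - <<'E'
from h import *
s=manip.read_state();print(inhead(np.array(s['eef_pos']),0).round(4),s['force'],s['finger_gap'])
im=snap('wrist','w22.png')
E
```

```text
time: 24.4
eef_pos: [0.584, -0.1075, 0.2171]
tcp_rot: [[-0.995, -0.104, 0.001], [-0.104, 0.995, -0.001], [-0.001, -0.001, -1.0]]
force: [0.5, -0.0, 0.1]
finger_gap: 0.0148
time: 24.57
eef_pos: [0.584, -0.1074, 0.217]
tcp_rot: [[-0.995, -0.104, 0.001], [-0.104, 0.995, -0.0], [-0.001, -0.0, -1.0]]
force: [-0.2, 1.5, 6.8]
finger_gap: 0.0139
[ 0.0067 -0.0493  0.052 ] [-0.22776781  1.50485224  6.79158845] 0.013936814599222986
```

View pics/w22.png

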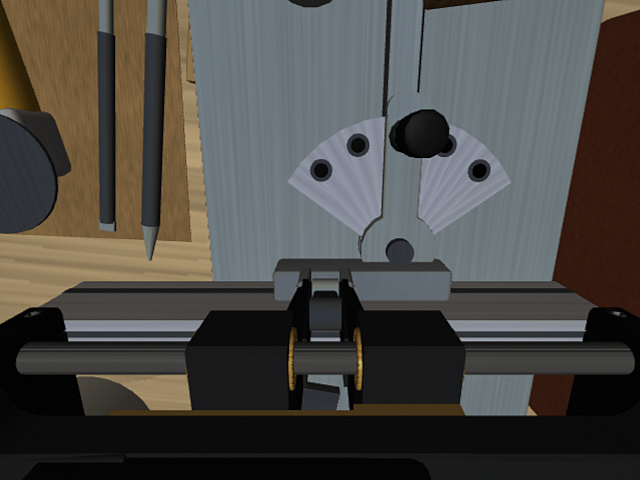

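```bash
python3 -m pendant '[[0,[0.16,0,0.04],0],[0,[0.155,0,0.06],0],[0,[0.145,0,0.075],0],[0,[0.135,0,0.085],0],[0,[0.13,0,0.1],0]]'
python3 -m pendant '[[0,[0.115,0,0.115],0],[0,[0.105,0,0.125],0],[0,[0.095,0,0.135],0],[0,[0.075,0,0.145],0],[0,[0.06,0,0.155],0]]'
python3 - <<'E'
from h import *
s=manip.read_state();print(inhead(np.array(s['eef_pos']),0).round(4),s['force'],s['finger_gap'])
im=snap('wrist','w23.png')
E
```

```text
time: 25.03
eef_pos: [0.564, -0.1097, 0.2078]
tcp_rot: [[-0.995, -0.104, 0.007], [-0.104, 0.995, -0.001], [-0.006, -0.002, -1.0]]
force: [0.0, 3.8, 15.6]
finger_gap: 0.0141
time: 25.45
eef_pos: [0.5489, -0.1114, 0.1874]
tcp_rot: [[-0.995, -0.104, 0.003], [-0.104, 0.995, -0.001], [-0.003, -0.002, -1.0]]
force: [-9.2, 0.3, 19.0]
finger_gap: 0.0139
[-0.0286 -0.0495  0.0224] [-9.17933162  0.33698432 18.99431554] 0.013919119706285123
```

View pics/w23.png

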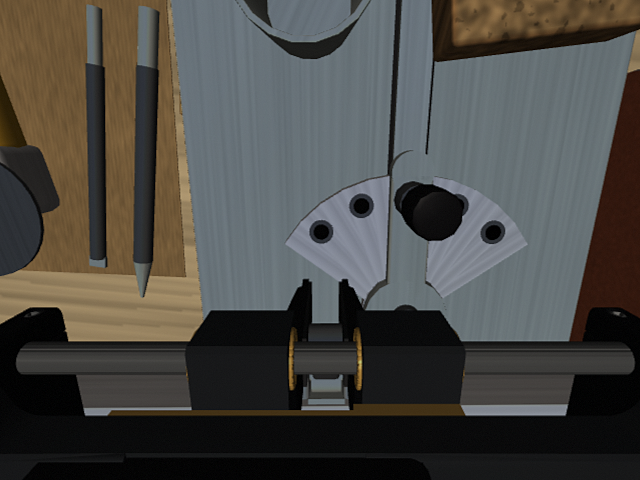

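```bash
python3 -m pendant '[[0,[0,0,0.15],0],[0,[0,0,0.1],0],[0,[0,0,0],0]]'
python3 -m pendant '[[30,[0,0,-0.1],0],[30,[0,0,0],0],[30,[0,0,-0.7],0],[30,[0,0,-1],0],[0,[0,0,-0.3],0]]'
python3 -m pendant '[[0,[0,0,0],0],[0,[0,0,0],0],[0,[0,0,0],0],[0,[0,0,0],0]]'
python3 - <<'E'
from h import *
s=manip.read_state();
t=head(G,0,[-.032,-.05,0]);t[2]=.225; plan(t,96.2)
im=snap('wrist','w24.png')
for L in (0,.1,.2,.3,.5):
    a=.297+L; print(L,proj('wrist',head(G,0,[[.016-r*np.cos(a),-.05,.056+r*np.sin(a)] for r in (.025,.056,.062)])).round(1).tolist())
E
```

```text
time: 25.75
eef_pos: [0.5474, -0.1114, 0.1787]
tcp_rot: [[-0.995, -0.104, -0.001], [-0.104, 0.995, -0.001], [0.002, -0.001, -1.0]]
force: [-12.9, -2.7, 13.8]
finger_gap: 0.0141
time: 26.17
eef_pos: [0.5499, -0.1114, 0.244]
tcp_rot: [[-0.995, -0.104, 0.004], [-0.104, 0.995, -0.001], [-0.004, -0.002, -1.0]]
force: [0.2, 0.3, 1.3]
finger_gap: 0.027
time: 26.5
eef_pos: [0.5482, -0.111, 0.2393]
tcp_rot: [[-0.995, -0.104, -0.002], [-0.104, 0.995, 0.001], [0.002, 0.001, -1.0]]
force: [-0.4, 0.5, -1.3]
finger_gap: 0.0031
t 26.5 pos [ 0.5482 -0.111   0.2393] phi 96.0 F [-0.4  0.5 -1.3] gap 0.0031
shift units [ 0.09 -0.03  0.48] turn -0.2
0 [[323.9, 300.4], [323.7, 262.0], [323.7, 253.8]]
0.1 [[323.9, 303.2], [323.7, 267.8], [323.7, 260.2]]
0.2 [[323.9, 306.2], [323.7, 274.5], [323.7, 267.6]]
0.3 [[323.9, 309.5], [323.7, 282.2], [323.7, 276.2]]
0.5 [[323.9, 316.8], [323.7, 299.9], [323.7, 296.1]]
```

View pics/w24.png

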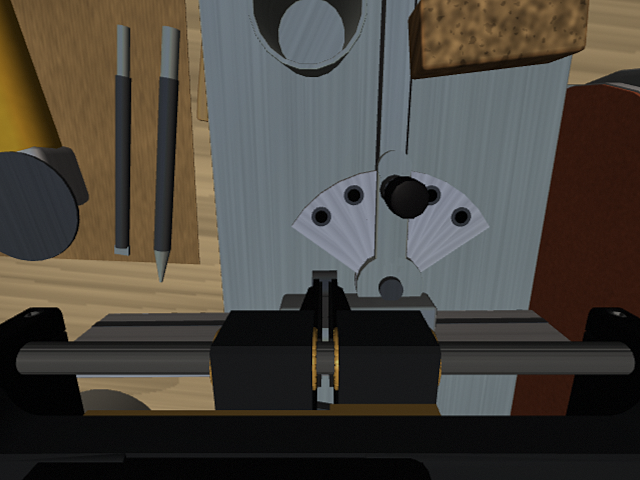

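```bash
python3 -m pendant '[[0,[0.09,0,0.4],0],[0,[0,0,0.2],0],[0,[0,0,0],0]]'
python3 -m pendant '[[0,[0,0,0.15],0],[0,[0,0,0.1],0],[0,[0,0,0],0]]'
python3 -m pendant '[[0,[0,0,0.1],0],[0,[0,0,0],0]]'
```

```text
time: 26.8
eef_pos: [0.5449, -0.1114, 0.2213]
tcp_rot: [[-0.995, -0.104, -0.003], [-0.104, 0.995, 0.0], [0.003, 0.001, -1.0]]
force: [0.1, 0.1, 1.1]
finger_gap: 0.0002
time: 27.05
eef_pos: [0.5453, -0.1115, 0.2145]
tcp_rot: [[-0.995, -0.104, -0.002], [-0.104, 0.995, -0.0], [0.002, 0.0, -1.0]]
force: [-2.6, -0.3, 3.1]
finger_gap: 0.0004
time: 27.22
eef_pos: [0.5455, -0.1114, 0.2117]
tcp_rot: [[-0.995, -0.104, -0.001], [-0.104, 0.995, 0.0], [0.001, 0.0, -1.0]]
force: [0.2, 0.1, 0.2]
finger_gap: 0.0003
```

```bash
python3 -m pendant '[[0,[0,0,0.07],0],[0,[0,0,0],0]]'
python3 -m pendant '[[0,[0,0,0.07],0],[0,[0,0,0],0]]'
python3 -m pendant '[[0,[0,0,0.07],0],[0,[0,0,0],0]]'
python3 - <<'E'
from h import *
im=snap('wrist','w25.png')
cv2.imwrite('pics/w25c.png',cv2.resize(im[200:360,240:420,::-1],None,fx=4,fy=3.7,interpolation=2))
E
```

```text
time: 27.38
eef_pos: [0.546, -0.1114, 0.2098]
tcp_rot: [[-0.995, -0.104, 0.0], [-0.104, 0.995, -0.0], [-0.0, -0.0, -1.0]]
force: [-2.2, -0.5, 6.8]
finger_gap: 0.0006
time: 27.55
eef_pos: [0.5459, -0.1116, 0.2089]
tcp_rot: [[-0.995, -0.104, 0.0], [-0.104, 0.995, -0.001], [-0.0, -0.001, -1.0]]
force: [-6.7, 0.2, 15.2]
finger_gap: 0.0006
time: 27.72
eef_pos: [0.546, -0.1117, 0.2081]
tcp_rot: [[-0.995, -0.104, 0.002], [-0.104, 0.995, -0.001], [-0.001, -0.002, -1.0]]
force: [-7.8, 0.2, 28.6]
finger_gap: 0.0004
```

View pics/w25c.png

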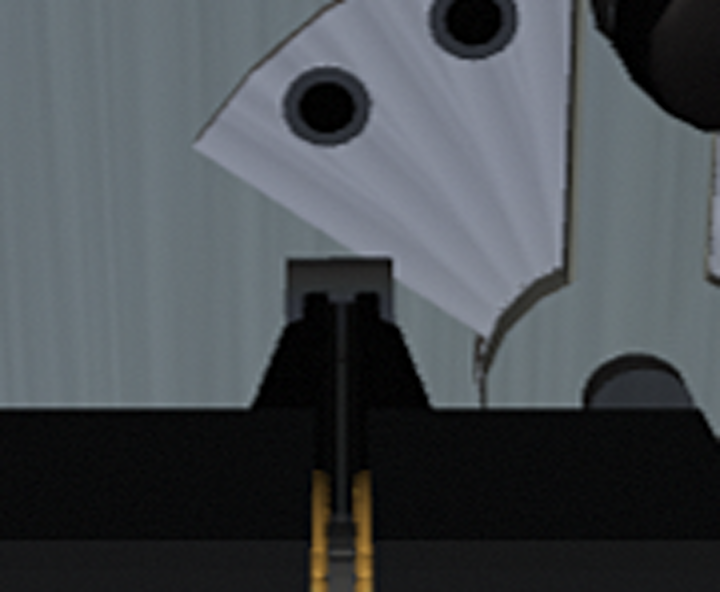

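```bash
python3 -m pendant '[[0,[0,0,-0.3],0],[0,[0,0,-0.7],0],[0,[0,0,-1],0],[0,[0,0,-1],0],[0,[0,0,-0.9],0]]'
python3 -m pendant '[[0,[0,0,0],0]]'
python3 - <<'E'
from h import *
im=snap('wrist','w26.png')
pts=head(G,0,[[-.075,0,.073],[.030,.125,.066],[.048,.125,.066],[.048,.130,.066]])
print(proj('wrist',pts).round(1).tolist())
for L in (0,.05,.1,.2):
    a=.297+L; print(L,proj('wrist',head(G,0,[[.016-r*np.cos(a),-.05,.056+r*np.sin(a)] for r in (.025,.056,.0625)])).round(1).tolist())
a=cv2.resize(im[:300,220:620,::-1],None,fx=2,fy=2,interpolation=2); cv2.imwrite('pics/w26c.png',a)
E
```

```text
time: 28.18
eef_pos: [0.5462, -0.1113, 0.3242]
tcp_rot: [[-0.995, -0.104, 0.001], [-0.104, 0.995, 0.0], [-0.001, 0.0, -1.0]]
force: [0.9, 0.3, 0.7]
finger_gap: 0.0007
time: 28.27
eef_pos: [0.5477, -0.1117, 0.3277]
tcp_rot: [[-0.995, -0.104, 0.008], [-0.104, 0.995, -0.002], [-0.007, -0.003, -1.0]]
force: [0.7, -0.1, -0.0]
finger_gap: 0.0006
[[386.4, 185.8], [517.6, 300.9], [514.7, 318.8], [520.1, 318.8]]
0 [[324.9, 260.8], [324.7, 230.7], [324.7, 224.0]]
0.05 [[324.8, 261.6], [324.7, 232.5], [324.7, 226.0]]
0.1 [[324.8, 262.5], [324.7, 234.5], [324.7, 228.1]]
0.2 [[324.8, 264.5], [324.7, 238.9], [324.7, 233.0]]
```

View pics/w26c.png

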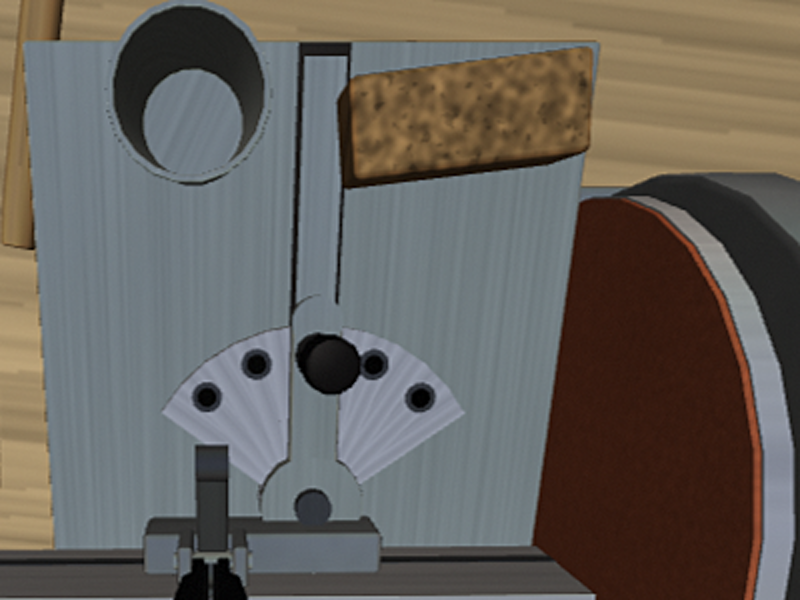

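```bash
python3 -m pendant '[[30,[0.4,-1,0],0],[30,[0.4,-1,0],0],[30,[0.4,-1,0],0],[30,[0.4,-1,0],0],[30,[0.4,-1,0],0]]'
python3 -m pendant '[[30,[0.4,-1,0],0],[30,[0.4,-1,0],0],[30,[0.4,-1,0],0],[30,[0.4,-1,0],0],[30,[0.4,-1,0],0]]'
python3 -m pendant '[[30,[0.4,-1,0],0],[30,[0.4,-1,0],0],[30,[0,0,0],0]]'
python3 - <<'E'
from h import *
im=snap('top','t27.png');cv2.imwrite('pics/t27c.png',cv2.resize(im[150:370,160:390,::-1],None,fx=3.4,fy=2.7,interpolation=2))
im=snap('scene','s27.png');cv2.imwrite('pics/s27c.png',cv2.resize(im[130:270,260:460,::-1],None,fx=4,fy=4,interpolation=2))
pts=head(G,0,[[-.075,0,.073],[-.075,0,.081],[.030,.125,.066],[.048,.125,.066],[.048,.125,.002],[.048,.130,.002]]); 
a=.297
pl=head(G,0,[[.016-r*np.cos(a),-.05,.056+r*np.sin(a)] for r in (.056,.0625)])
for n in('top','scene'): print(n,proj(n,pts).round(1).tolist(),proj(n,pl).round(1).tolist())
E
```

```text
time: 28.73
eef_pos: [0.5012, -0.268, 0.3214]
tcp_rot: [[-0.995, -0.104, -0.001], [-0.104, 0.995, 0.001], [0.001, 0.001, -1.0]]
force: [0.5, -0.1, -0.5]
finger_gap: 0.0266
time: 29.15
eef_pos: [0.4571, -0.4236, 0.3213]
tcp_rot: [[-0.995, -0.104, -0.001], [-0.104, 0.995, 0.001], [0.001, 0.001, -1.0]]
force: [1.1, -0.4, -0.2]
finger_gap: 0.0301
time: 29.4
eef_pos: [0.4381, -0.4889, 0.32]
tcp_rot: [[-0.995, -0.1, -0.002], [-0.1, 0.995, 0.001], [0.002, 0.002, -1.0]]
force: [0.5, -1.8, -0.8]
finger_gap: 0.0299
top [[269.3, 272.0], [268.9, 271.5], [185.7, 218.0], [184.7, 207.2], [193.3, 215.0], [190.4, 215.3]] [[297.7, 245.1], [298.1, 248.7]]
scene [[333.0, 182.0], [333.0, 179.9], [408.8, 190.3], [414.1, 196.3], [409.8, 211.1], [411.6, 210.0]] [[323.6, 206.0], [321.9, 203.4]]
```

View pics/t27c.png

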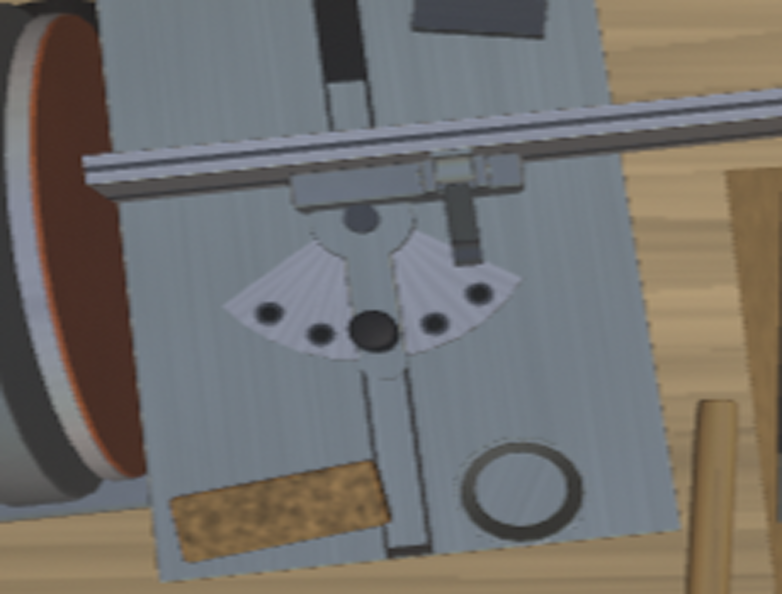

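View pics/s27c.png

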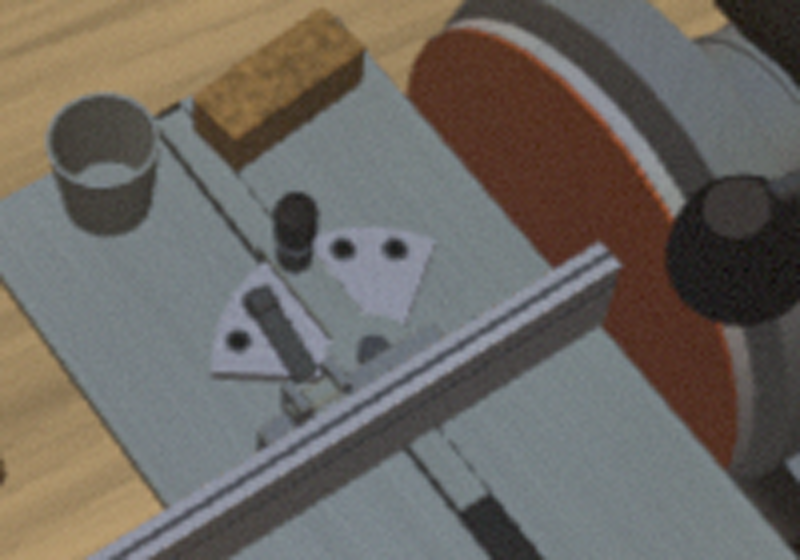

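View pics/t27.png

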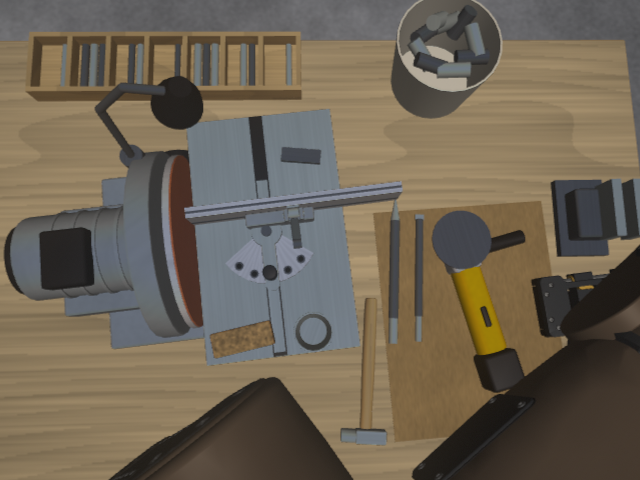

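Run:
```python
from h import *
s=manip.read_state();print(s['time'],s['force'],np.abs(s['qd']).max()); print(manip.sign_off())
```

```text
29.5 [0.40636049 0.96815713 0.07369634] 0.034739858948226426
the job is handed in; nothing more can be done
None
```

The gauge is back at square with the fence locked about 5 mm short of the disc. I handed the job in at 29.5 s of the 69 s allowed.

**What I did:**
1. Lifted the cam lever to about 1.05 rad to free the fence, then drew the fence back from about 0.102 to 0.023.
2. Pulled the index pin 12 mm, swung the gauge to the middle hole and let the pin drop.
3. Drew the fence to its 0 stop and advanced it 40 mm.
4. Laid the lever down and pressed on the handle until it met a hard stop at about 28 N.

**Last checks:**
- **Pin:** the knob's height in the scene picture matches fully home. A sideways nudge while I still held the knob met 11 N, so the gauge is held.
- **Fence end:** it is within about 1 pixel of the position calculated for a 5 mm gap, in both the top and scene pictures.
- **Lever:** the handle's end is where it should be for lever 0. I did not tug the fence to test the lock.
- **Other things:** the bystanders I compared in the top picture look where they were at the start. I saw nothing touch the disc.

**One disagreement:** the fingertips proved about 31 mm higher than the reported tool point. The first two tries at the lever therefore closed above the handle and moved nothing. I allowed for the offset from then on.

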